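# Nip up the skewer rest's ring nut with a pin bar

### The arm

A 6-joint arm with a two-finger parallel gripper is mounted at the origin on the work surface. World frame = base frame: x ahead of the robot, y to its left, z up, the work surface at z = 0. Lengths are in m, angles in rad, forces in N, time in s.
With the tool pointing down it reaches from about 0.4 to 0.825 m from the base axis. Payload 7 kg.
Tool frame: the origin (TCP) lies midway between the tips of the shut fingers; the grasp point (between the pads) lies 19 mm behind it; z points along the fingers, y is the direction in which the jaws open and shut (so a half turn about z gives the same grasp; the last joint's range is limited). The gripper opens to 85 mm and grips with 20 to 120 N. Pads are 22 mm wide; open, the fingers measure 114 mm over their backs; the gripper's body (76 mm by 85 mm) begins 54 mm behind the grasp point. The pads swing forward as they close: fully open they stand 13 mm farther back than shut.
Start: joints at [-0.938, 0.359, 0.012, 0, -1.224, -0.288], TCP at [0.228, -0.635, 0.231] pointing down, gripper open.
Joint ranges: [-3.07, 3.07], [-1.43, 2.12], [-1.02, 1.25], [-3.03, 1.67], [-3.05, -0], [-3.03, 3.03]. Speed limits (rad/s): [2.39, 2.39, 3.01, 3.14, 3.14, 3.14].

### API

Orientations are given as a 3x3 rotation matrix whose columns are the frame's x, y, z axes.
In Python, from cell import monitor, vision, env gives the robot as it stands.
- The arm moves only by the tool servo_tool, never from a script. Its argument "increments" is a list that holds one entry, the list of rows, each a list of 7 numbers: the shift along the tool's x, y, z in units of 25 mm (1.0 is 25 mm), then the turn, a rotation vector about the tool's x, y, z in units of 5 degrees (1.0 is 5 degrees), then the closure, from 0 (fully open) to 1 (shut). A call has 1 to 5 rows; each row is the pose to reach, as a shift and turn from the pose commanded when the call began, along the tool's axes at that moment; what a row does not reach only later rows make up. A row lasts 1/12 s, in which the tool goes at most 41.7 mm and 7.16 degrees, less where a joint would pass 70% of its speed; a pose out of reach is approached as far as the arm can. A call with a gripper value outside its range is refused whole. The fingers move at their own pace and stop on an object; "force" is the grip in N (left out, the last holds). Time passes only in rows, so rows that repeat a pose let the fingers close. It gives the time, the measured TCP pose, the force and the opening at its end, in the units of the state.
- monitor.read_state(): the state, without advancing time (a new reading comes with each control period).
- vision.capture(name): name is "scene" or "top" or "wrist"; returns a dict with "img" (384x512x3 uint8, blue, green, red), "range_z" (384x512 float32, m along the optical axis (not along the pixel's ray), 0 where there is no reading), "fx", "fy", "cx", "cy" (pixels), "rvec" (rotation vector, rad) and "tvec" (3), from world to camera coordinates, as OpenCV has them. Camera axes: x right, y down, z forward; pixel columns grow to the right and rows downward; lengths in m; the calibration is good to about 2 mm. A picture is of the moment at which its call begins.
- env.job_done(): hands the job in, once; it reports no verdict.
The state is a dict: "time": time; "joint_pos": joint angles; "qvel": joint speeds; "joint_torque": joint torques, N m; "tcp_pos": TCP position; "ee_rot": TCP orientation; "ft_force": force on the tool from outside, world axes, zero at the start; "moment": the same for the moment, N m; "grip_width": opening from 0.0 (shut) to 1.0 (fully open).
Only numpy, scipy, OpenCV 4.12 (cv2) and the standard library are available. Lean on these libraries where they do the work, as an engineer would, in place of code of your own. Each camera call takes 0.05 s, during which the arm holds its last target.

### The job

The skewer rest is loose on its base: take the pin bar from its wooden stand, put it in a hole of the ring nut, turn the nut clockwise until the bridge gets in the way, lift the bar out and carry on from another hole until the nut bears down snugly on the rest, firm but not overtightened. Turn the nut with the bar only, be gentle, stand the bar back upright in its wooden stand, let go, and leave everything else where it is.

Things in the scene. Friction and masses are not known exactly. Their poses are not given: they have to be found in the camera images.
- bar: Pin bar, 111 mm tall, 0.15 kg, standing upright in the stand, foot 35 mm deep. Origin: centre of its foot; z runs up along it. Round steel rod, 11 mm diameter, foot chamfered to 7 mm over the last 3 mm; an 18 mm collar at 49 to 53 mm; then a square black grip 22 x 22 mm from 53 to 111 mm, its flats square to the bar's x and y.
- bar_grip (a point): Point on the bar's axis, in the middle of where to hold the square grip: 76 mm above the foot. Held here, the fingers pass over the rest's bridge while the rod is down in a hole of the nut.
- stand: Wooden block 80 x 80 x 45 mm, fixed. Origin: centre of its underside. It may be to the left or the right of the rest.
- stand_hole (a point): Centre of the mouth of the stand's vertical hole: round, 14 mm wide, 35 mm deep, mouth 45 mm above the work surface.
- base: Fixed grey clamp base, 120 (x) x 205 (y) x 12 mm, with lugs that keep the rest from turning and an upright threaded stud at its centre, on which the nut sits. Origin: centre of its underside.
- rest: Dark steel skewer rest, loose in the base, 0.8 kg. Origin: centre of the underside of its foot plate, 90 (x) x 170 (y) x 8 mm, 12 mm above the work surface. Notched uprights at y = +-78 mm, 66 mm tall.
- bridge (a point): Middle of the top of the rest's bridge bar, 66 mm above the rest's origin, straight over the nut's middle. The bar is 12 mm wide (x), 10 mm high and runs along the rest's y between the uprights. It stops the pin bar (not the fingers above it): the pin bar can sweep only in the half circle on the rest's -x side or on its +x side, up to about 70 degrees either side of the rest's x axis.
- nut: Steel ring nut, 107 mm across, 24 mm thick; a 48 mm boss below it bears on the rest's foot plate. Origin: centre of its top face, 53 to 60 mm above the work surface; z up, x and y turn with the nut. Eight upright holes in its top face, 14 mm square, 19 mm deep, 42 mm from the axis, at 0, 45, 90.. degrees from its x axis. Right-hand thread: clockwise from above moves it down, 1.8 mm per radian.
- nut_hole0 (a point): Centre of the mouth of the nut's hole on its x axis. At the start the nut needs a little under half a turn to bear, more than one sweep. Running free it needs a push of 1 to 2 N at a hole; once it bears the push climbs over 15 to 30 degrees. It is snug at a push of 6 to 8 N; beyond about 12 N it is overtightened. It stays where it is left.
- kadchi: Bystander: steel ladle lying across in front of the rest, 320 mm long.
- plate: Bystander: white ceramic plate, 180 mm.
- bottle: Bystander: empty clear plastic bottle with white flip-top cap, 190 mm tall.
- casserole: Bystander: steel casserole with its lid standing open, 210 mm across.
- katori: Bystander: small steel bowl, 90 mm.
- belan: Bystander: wooden rolling pin, 320 mm long.
- dabba: Bystander: steel spice jar, 76 mm across, 85 mm tall, in the place opposite the bar's stand.
Things that resemble listed ones, but are neither listed nor needed, are in the scene too. What is shaped like the rest but pink, purple or turquoise is not meant.

How it is judged:
On the way, in this order (a step that is already met when the one before it is completed fails the run):
1. the bar is down in a hole of the nut (z of bar in the frame of nut below -0.01 m and horizontal distance between bar and nut between 0.034 and 0.05 m), for 0.1 s.
2. the nut has come part of the way down and the bar has been lifted out of it (z of nut in the frame of base below 0.058 m and z of bar in the frame of nut above 0.001 m), for 0.05 s.
3. the bar is down in a hole again and the nut bears on the rest (all of step 1 and contact force between nut and rest above 8 N), for 0.1 s.
At the end, for the whole second after the job is handed in: The nut presses on the rest with 8 to 45 N, the rest is flat and home in its base, and the bar stands at rest in its stand: foot within 8 mm of the hole's centre line and within 6 mm of its bottom, tilted less than 0.2 rad (contact force between nut and rest between 8 and 45 N and z of rest in the frame of base below 0.015 m and angle between rest's own z axis and vertical below 0.03 rad and horizontal distance between bar and stand_hole below 0.008 m and z of bar in the frame of stand below 0.016 m and angle between bar's own z axis and vertical below 0.2 rad and linear speed of bar below 0.02 m/s); the robot touches nothing.
It fails at once if the nut was overtightened (over 50 N on the rest) (contact force between nut and rest above 50 N).
It fails at once if the nut was turned or pressed by the fingers (over 3 N) (contact force between the fingers and nut above 3 N).
It fails at once if the bar was forced against the nut (over 40 N) (contact force between bar and nut above 40 N).
It fails at once if a bystander was moved by more than 20 mm (distance of any of kadchi, plate, bottle, casserole, katori, belan, dabba from where it was at the start of the episode above 0.02 m).
It also fails if it takes over 67 s, if anything falls off the work surface, if the arm or the gripper's body presses on something with over 40 N, if the wrist force passes 120 N, or if a joint passes its speed limit or range.

## Working session

There is one attempt and no reset: what is moved stays moved. The work goes in short steps, Python scripts to look and compute and a tool call to move; the robot and the scene stay as the last step left them, time stands still between calls to the robot, and variables do not carry over. Pictures are saved under pics/ and viewed, and the job is handed in when it is done.

Besides the shell and the picture viewer there is one more tool, called in YAML: its name, and indented under it one key for each argument. servo_tool: Moves the arm, as the interface text tells. Its arguments: {"type":"object","properties":{"increments":{"type":"array"},"force":{"type":"number"}},"required":["increments"]}

```bash
ls; mkdir -p pics
python3 - <<'E'
from cell import monitor, vision, env
import cv2
print(monitor.read_state())
for n in ["scene","top","wrist"]:
    c=vision.capture(n); cv2.imwrite(f"pics/{n}0.png",c["img"]); print(n,c["fx"],c["fy"],c["cx"],c["cy"],c["rvec"],c["tvec"])
    import numpy as np; np.savez(f"{n}0.npz",**c)
print(monitor.read_state()['time'])
E
```

```text
pics
{'time': 0.0, 'joint_pos': array([-9.37893596e-01,  3.59383542e-01,  1.10675973e-02, -3.33514934e-04,
       -1.22408951e+00, -2.88131697e-01]), 'qvel': array([-3.07808925e-04, -2.18711572e-04,  2.02175002e-04, -3.67335588e-04,
        9.69569218e-05,  9.14066068e-04]), 'joint_torque': array([-1.02559331e-04, -5.83314657e+01,  2.93414533e+01,  6.93652064e+00,
       -6.00633561e-03, -2.01889031e-05]), 'tcp_pos': array([ 0.22796967, -0.63483651,  0.23037264]), 'ee_rot': array([[-9.41191191e-01, -3.37873723e-01, -6.98849609e-04],
       [-3.37874410e-01,  9.41190036e-01,  1.48297565e-03],
       [ 1.56691783e-04,  1.63188702e-03, -9.99998656e-01]]), 'ft_force': array([ 0.45982522,  0.31387142, -1.11379785]), 'moment': array([-0.01015599, -0.0126805 , -0.02577789]), 'grip_width': 0.9972729979296537}
scene 378.29335021532637 378.29335021532637 252.83461232713893 189.96989136430255 [ 0.80617006  2.3985029  -1.29455643] [ 0.38231147 -0.10806177  1.56513185]
top 424.582779765513 424.582779765513 254.2559704061943 191.68469440328172 [ 2.15481664 -2.12828988  0.1921181 ] [-0.01821494  0.48712921  1.33776608]
wrist 270.06033954330456 270.06033954330456 254.9822877085329 188.9148175715314 [-1.69958765 -2.41521447 -0.35924791] [ 0.67332525 -0.03704421  0.3805856 ]
0.15
```

View pics/scene0.png

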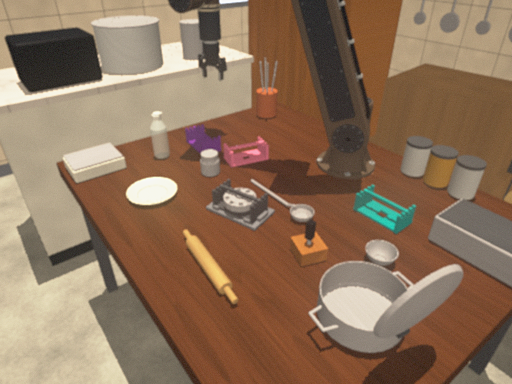

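View pics/top0.png

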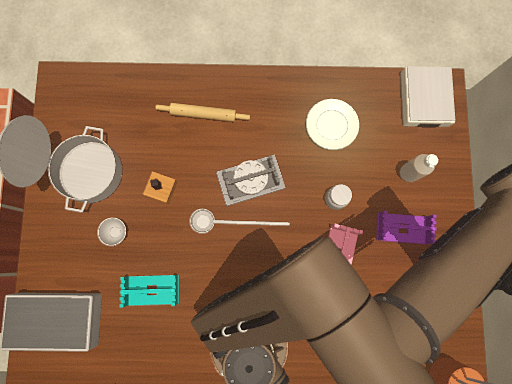

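View pics/wrist0.png

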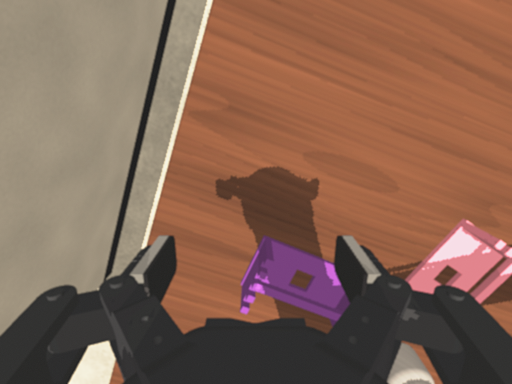

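Top view: the rest is at about (251,179), the stand with the bar at (158,187), the jar at (339,196), and the ladle along row 222. Next I'll zoom in and measure.

```bash
cat > h.py <<'E'
import numpy as np, cv2
from scipy.spatial.transform import Rotation as R
def cloud(c):
    Rm=cv2.Rodrigues(np.asarray(c["rvec"],float))[0]; t=np.asarray(c["tvec"],float).reshape(3)
    v,u=np.mgrid[:384,:512]; z=c["range_z"].astype(float)
    P=np.stack([(u-c["cx"])/c["fx"]*z,(v-c["cy"])/c["fy"]*z,z],-1)
    W=(P-t)@Rm; W[z<=0]=np.nan
    return W
def proj(c,p):
    q,_=cv2.projectPoints(np.atleast_2d(np.asarray(p,float)),np.asarray(c["rvec"],float),np.asarray(c["tvec"],float),np.array([[c["fx"],0,c["cx"]],[0,c["fy"],c["cy"]],[0,0,1.]]),None)
    return q[:,0]
E
python3 - <<'E'
from h import *
for n,(x,y,w,h) in dict(top=(130,145,170,75),scene=(195,160,140,110)).items():
    c=dict(np.load(f"{n}0.npz")); im=c["img"][y:y+h,x:x+w]
    s=min(800//w,600//h); cv2.imwrite(f"pics/{n}0z.png",cv2.resize(im,None,fx=s,fy=s,interpolation=cv2.INTER_CUBIC))
    print(n,s)
    W=cloud(c)
    if n=="top":
        for u,v in [(158,187),(155,184),(251,178),(339,196),(251,222),(200,160)]: print(u,v,W[v,u].round(4))
        Wr=W
    m=np.isfinite(W[...,2])&(W[...,2]>.035)&(W[...,2]<.14)
    # stand
    X=W[m]; 
    import collections
    st=X[(X[:,2]<.05)&(X[:,2]>.04)]
    np.save(n+"_W.npy",W)
E
```

```text
top 4
158 187 [0.4901 0.2896 0.0883]
155 184 [0.4925 0.2908 0.1264]
251 178 [ 0.5271 -0.0009  0.0672]
339 196 [ 0.4703 -0.279   0.0813]
251 222 [ 0.3913 -0.003   0.0117]
200 160 [0.599  0.1713 0.0043]
scene 5
```

View pics/top0z.png

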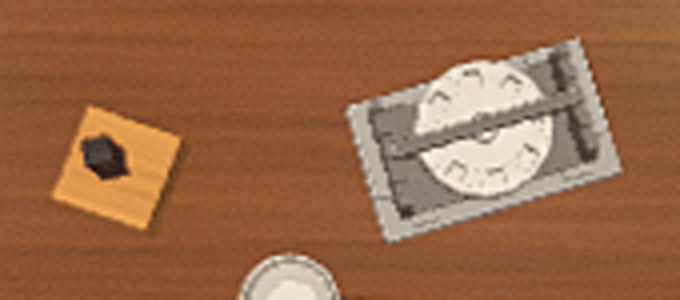

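View pics/scene0z.png

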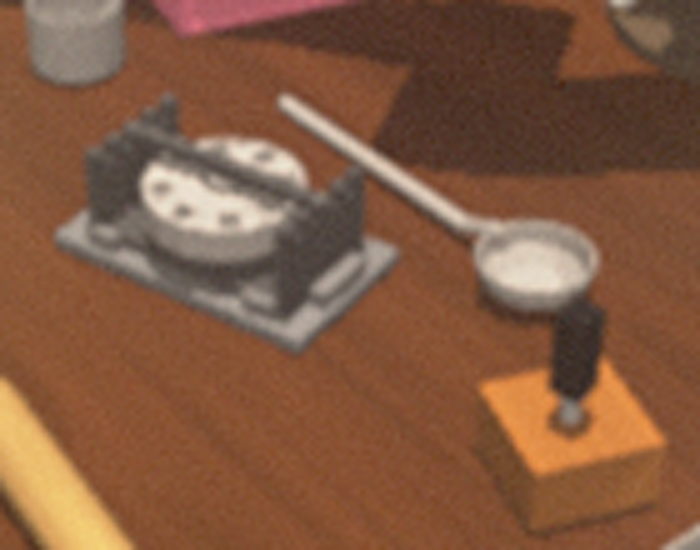

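```bash
cat >> h.py <<'E'
def onplane(c,uv,z):
    Rm=cv2.Rodrigues(np.asarray(c["rvec"],float))[0]; t=np.asarray(c["tvec"],float).reshape(3)
    o=-Rm.T@t
    uv=np.atleast_2d(np.asarray(uv,float))
    d=np.c_[(uv[:,0]-c["cx"])/c["fx"],(uv[:,1]-c["cy"])/c["fy"],np.ones(len(uv))]@Rm
    return o+d*((z-o[2])/d[:,2])[:,None]
E
python3 - <<'E'
from h import *
c=dict(np.load("top0.npz")); f=lambda L:np.array(L)/4+np.array([130,145])-0.375
B=onplane(c,f([(348,104),(577,38),(621,170),(388,242)]),.012)
print(B.round(4),B.mean(0)); 
print([np.linalg.norm(B[i]-B[(i+1)%4]).round(4) for i in range(4)])
d=B[0]+B[3]-B[1]-B[2]; print("rest +-y yaw",np.degrees(np.arctan2(d[1],d[0])))
S=onplane(c,f([(90,105),(183,138),(149,231),(52,197)]),.045)
print(S.round(4),S.mean(0)); print([np.linalg.norm(S[i]-S[(i+1)%4]).round(4) for i in range(4)])
print([np.degrees(np.arctan2(*(S[(i+1)%4]-S[i])[[1,0]])) for i in range(4)])
print("nut",onplane(c,f([(484,128)]),.058))
for n in ["top","scene"]:
    c=dict(np.load(f"{n}0.npz"));W=cloud(c)
    m=(abs(W[...,0]-.49)<.05)&(abs(W[...,1]-.29)<.05)&(W[...,2]>.07)
    X=W[m];print(n,"grip",len(X),X.mean(0),X.min(0),X.max(0))
    m=(np.hypot(W[...,0]-.527,W[...,1])<.06)&(W[...,2]>.045)&(W[...,2]<.065)
    X=W[m];print("nut",len(X),X.mean(0),np.median(X,0)); 
    print(-cv2.Rodrigues(c["rvec"])[0].T@c["tvec"])
c=dict(np.load("wrist0.npz"));o=-cv2.Rodrigues(c["rvec"])[0].T@c["tvec"]
T=np.array([[-.9412,-.3379,0],[-.3379,.9412,0],[0,0,-1]])
print("wristcam in tool",T.T@(o-np.array([.22797,-.63484,.23037])), "\n",T.T@cv2.Rodrigues(c["rvec"])[0].T)
E
```

```text
[[ 0.5616  0.1138  0.012 ]
 [ 0.6211 -0.0772  0.012 ]
 [ 0.5088 -0.1141  0.012 ]
 [ 0.4459  0.0779  0.012 ]] [5.34358939e-01 1.18644617e-04 1.20000000e-02]
[np.float64(0.2), np.float64(0.1182), np.float64(0.2021), np.float64(0.1211)]
rest +-y yaw 107.71791867948522
[[0.5506 0.3206 0.045 ]
 [0.5243 0.2441 0.045 ]
 [0.4479 0.2681 0.045 ]
 [0.4745 0.3472 0.045 ]] [0.49933869 0.29499028 0.045     ]
[np.float64(0.0809), np.float64(0.0801), np.float64(0.0834), np.float64(0.0806)]
[np.float64(-108.93604467881794), np.float64(162.52476408795488), np.float64(71.41944918819559), np.float64(-19.30550757332868)]
nut [[5.33423744e-01 2.99178124e-04 5.80000000e-02]]
top grip 91 [0.49711608 0.2930118  0.1105526 ] [0.48626282 0.28256824 0.07071553] [0.510952   0.30774535 0.12894069]
nut 643 [5.31304695e-01 1.62780465e-04 5.92537892e-02] [ 5.29274596e-01 -3.81208490e-04  5.98413995e-02]
[0.26071041 0.00549911 1.39973018]
scene grip 179 [0.50657497 0.30001266 0.10183843] [0.48914506 0.2830665  0.07014912] [0.51692113 0.31072515 0.12605005]
nut 379 [0.54140009 0.0073218  0.05902269] [0.54745621 0.00904736 0.0602259 ]
[1.12606216 0.8624119  0.77182047]
wristcam in tool [ 0.07469506  0.00028992 -0.14300941] 
 [[ 6.71583441e-05 -9.57221648e-01 -2.89414172e-01]
 [ 1.00001396e+00 -6.40210791e-04  2.34951490e-03]
 [-2.43421020e-03 -2.89408573e-01  9.57202566e-01]]
```

servo_tool:
  increments:
    - [[-1.1,1.15,0,0,0,0,0],[-2.2,2.3,0,0,0,0,0],[-3.3,3.45,0,0,0,0,0],[-4.4,4.6,0,0,0,0,0],[-5.5,5.75,0,0,0,0,0]]

```text
time: 0.57
tcp_pos: [0.3091, -0.4517, 0.2309]
ee_rot: [[-0.941, -0.337, -0.0], [-0.337, 0.941, 0.0], [0.0, 0.001, -1.0]]
ft_force: [0.8, -0.7, 0.7]
grip_width: 0.999
```

servo_tool:
  increments:
    - [[-1.1,1.15,0,0,0,0,0],[-2.2,2.3,0,0,0,0,0],[-3.3,3.45,0,0,0,0,0],[-4.4,4.6,0,0,0,0,0],[-5.5,5.75,0,0,0,0,0]]

```text
time: 0.98
tcp_pos: [0.3899, -0.2699, 0.2314]
ee_rot: [[-0.941, -0.338, 0.0], [-0.338, 0.941, 0.0], [-0.0, -0.0, -1.0]]
ft_force: [1.4, 0.4, 0.8]
grip_width: 0.998
```

servo_tool:
  increments:
    - [[-1.1,1.15,0.2,0,0,0,0],[-2.2,2.3,0.6,0,0,0,0],[-3.3,3.45,1.0,0,0,0,0],[-4.4,4.6,1.4,0,0,0,0],[-5.5,5.75,1.8,0,0,0,0]]

```text
time: 1.4
tcp_pos: [0.4708, -0.088, 0.1861]
ee_rot: [[-0.941, -0.338, 0.001], [-0.338, 0.941, 0.0], [-0.001, -0.0, -1.0]]
ft_force: [1.2, -0.8, 0.0]
grip_width: 0.999
```

servo_tool:
  increments:
    - [[-0.9,0.9,0.2,0,0,0,0],[-1.8,1.8,0.2,0,0,0,0],[-2.7,2.8,0.2,0,0,0,0],[-2.7,2.8,0.2,0,0,0,0]]

```text
time: 1.73
tcp_pos: [0.5126, 0.0028, 0.1811]
ee_rot: [[-0.94, -0.341, 0.001], [-0.341, 0.94, 0.0], [-0.001, -0.0, -1.0]]
ft_force: [0.6, -1.1, -0.5]
grip_width: 0.998
```

Run:
```python
from h import *
from cell import monitor, vision
s=monitor.read_state(); print(s["time"],s["tcp_pos"],s["joint_pos"],s["ft_force"])
c=vision.capture("wrist"); np.savez("wrist1.npz",**c); cv2.imwrite("pics/wrist1.png",cv2.resize(c["img"],None,fx=1.5,fy=1.5,interpolation=cv2.INTER_CUBIC))
```

```text
1.7333 [0.51262881 0.00276318 0.18106238] [ 3.89058258e-01  1.31604756e-01 -4.14768703e-01  2.89419207e-04
 -1.02365668e+00 -1.61198452e+00] [ 0.57367884 -1.09101636 -0.53539483]
```

View pics/wrist1.png

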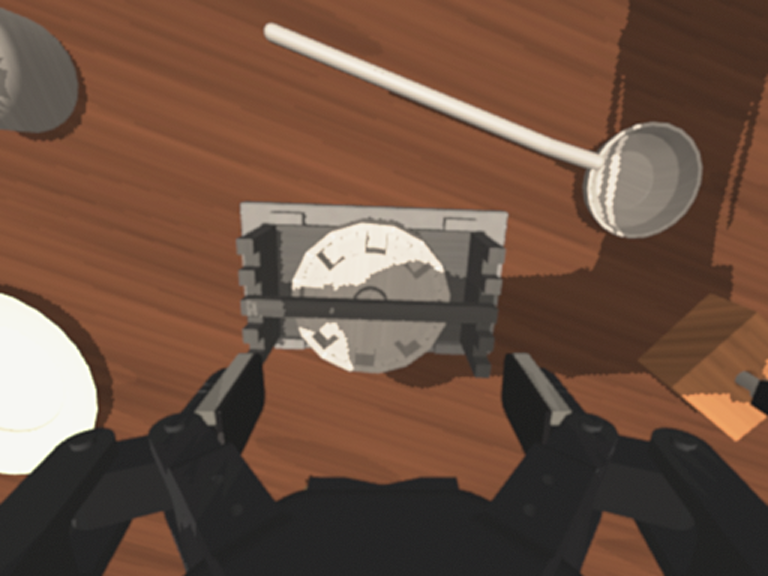

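The wrist view (1.5x) shows the nut centred near (371,297), with holes at (330,258), (376,242), (418,266), (325,335), (365,360) and (407,347). The bridge runs along row 308, and the ladle and the stand are at the right.

Run:
```python
from h import *
from scipy.optimize import least_squares
c=dict(np.load("wrist1.npz"));W=cloud(c)
d=np.hypot(W[...,0]-.534,W[...,1]-0)
m=(d<.052)&(W[...,2]>.05)&(W[...,2]<.066)
X=W[m]; print("nut top",len(X),np.median(X,0)); zt=np.median(X[:,2])
m=(d<.06)&(W[...,2]>.07)&(W[...,2]<.09); X=W[m];print("bridge z",np.median(X,0)); 
v=np.linalg.svd(X[:,:2]-X[:,:2].mean(0))[2][0]; print("bridge dir",np.degrees(np.arctan2(v[1],v[0])))
px=np.array([(330,258),(376,242),(418,266),(325,335),(365,360),(407,347)])/1.5
P=onplane(c,px,zt)[:,:2]; print(P.round(4))
def f(p):
    a=np.arctan2(P[:,1]-p[1],P[:,0]-p[0]); k=np.round((a-p[2])/(np.pi/4)); a=p[2]+k*np.pi/4
    return (P-p[:2]-.042*np.c_[np.cos(a),np.sin(a)]).ravel()
best=min((least_squares(f,[.534,0,t]) for t in np.linspace(0,.78,8)),key=lambda r:r.cost)
print(best.x,np.degrees(best.x[2])%45,np.abs(best.fun).max())
# rim fit
im=c["img"]; 
s=4;x,y,w,h=170,130,150,130
cv2.imwrite("pics/w1z.png",cv2.resize(im[y:y+h,x:x+w],None,fx=s,fy=s,interpolation=cv2.INTER_CUBIC))
```

```text
nut top 5154 [ 5.25961634e-01 -3.48014019e-04  5.93078144e-02]
bridge z [ 0.53192174 -0.00111251  0.07809716]
bridge dir 107.80544218690424
[[ 0.5128 -0.0338]
 [ 0.492  -0.0084]
 [ 0.4978  0.0237]
 [ 0.5674 -0.0199]
 [ 0.5763  0.0132]
 [ 0.5563  0.0381]]
[0.53377231 0.00214948 0.23959054] 13.727526613898382 0.0022710874345301876
```

View pics/w1z.png

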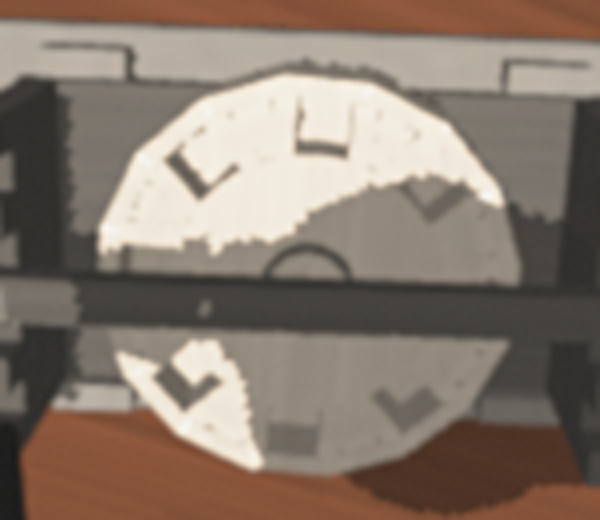

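Run:
```python
from h import *
from scipy.optimize import least_squares
c=dict(np.load("wrist1.npz"))
px=(np.array([(326,129),(202,160),(430,184),(187,374),(293,431),(407,399)])+.5)/4-.5+np.array([170,130])
P=onplane(c,px,.0593)[:,:2]; print(P.round(4))
def f(p):
    a=np.arctan2(P[:,1]-p[1],P[:,0]-p[0]); k=np.round((a-p[2])/(np.pi/4)); a=p[2]+k*np.pi/4
    return (P-p[:2]-.042*np.c_[np.cos(a),np.sin(a)]).ravel()
best=min((least_squares(f,[.534,0,t]) for t in np.linspace(0,.78,8)),key=lambda r:r.cost)
print(best.x,np.degrees(best.x[2])%45,best.fun.round(4))
# rim: left/right extents and top
rim=(np.array([(100,240),(522,265),(310,70),(270,470),(180,435),(440,125),(150,150)])+.5)/4-.5+np.array([170,130])
Q=onplane(c,rim,.0593)[:,:2]
r=least_squares(lambda p:np.hypot(*(Q-p).T)-.0535,[.534,0]);print(r.x,r.fun.round(4))
r=least_squares(lambda p:np.hypot(*(Q-p[:2]).T)-p[2],[.534,0,.053]);print(r.x,r.fun.round(4))
```

```text
[[ 0.4924 -0.0078]
 [ 0.5104 -0.0344]
 [ 0.4967  0.0216]
 [ 0.5673 -0.0203]
 [ 0.5735  0.0117]
 [ 0.5541  0.0373]]
[0.53240262 0.00135367 0.24142279] 13.832506695447286 [ 0.0008  0.0009 -0.0003  0.0002  0.0002 -0.0015 -0.0011  0.0001  0.0003
  0.0003 -0.      0.0001]
[0.53276049 0.00165193] [ 0.0011  0.0021  0.0023  0.0011  0.0019  0.0001 -0.0004]
[0.53301671 0.00220381 0.05479588] [ 0.0003  0.0004  0.0014 -0.0005  0.0006 -0.0011 -0.0011]
```

servo_tool:
  increments:
    - [[-0.5,1.4,-0.1,0,0,0,0],[-0.9,2.8,-0.2,0,0,0,0],[-1.4,4.2,-0.3,0,0,0,0],[-1.9,5.6,-0.4,0,0,0,0],[-2.3,7.0,-0.5,0,0,0,0]]

```text
time: 2.2
tcp_pos: [0.5052, 0.1838, 0.194]
ee_rot: [[-0.941, -0.337, 0.0], [-0.337, 0.941, 0.0], [-0.0, 0.0, -1.0]]
ft_force: [0.2, 1.0, -0.4]
grip_width: 1.001
```

servo_tool:
  increments:
    - [[-0.5,1.4,-0.1,0,0,0,0],[-0.9,2.8,-0.2,0,0,0,0],[-1.4,4.1,-0.3,0,0,0,0],[-1.4,4.1,-0.3,0,0,0,0]]

```text
time: 2.53
tcp_pos: [0.5041, 0.2957, 0.2014]
ee_rot: [[-0.94, -0.341, 0.001], [-0.341, 0.94, 0.001], [-0.001, 0.0, -1.0]]
ft_force: [0.5, -0.3, -0.0]
grip_width: 1.004
```

Run:
```python
from h import *
from cell import monitor, vision
s=monitor.read_state(); print(s["time"],s["tcp_pos"],s["joint_pos"],s["ft_force"])
c=vision.capture("wrist"); np.savez("wrist2.npz",**c); cv2.imwrite("pics/wrist2.png",cv2.resize(c["img"],None,fx=1.5,fy=1.5,interpolation=cv2.INTER_CUBIC))
c2=vision.capture("top"); np.savez("top2.npz",**c2)
W=cloud(c)
m=(abs(W[...,0]-.5)<.05)&(abs(W[...,1]-.295)<.05)&(W[...,2]>.1)&(W[...,2]<.14)
X=W[m];print(len(X),X.mean(0),X.min(0),X.max(0))
```

```text
2.5333 [0.50414022 0.29565026 0.2014133 ] [ 8.64963969e-01  2.31456220e-01 -2.37919757e-01  3.25326161e-04
 -1.09998411e+00 -2.08823206e+00] [ 0.5377488  -0.32084045 -0.0152431 ]
724 [0.49612564 0.29610613 0.11924951] [0.48532404 0.28386766 0.10033489] [0.51037516 0.30945543 0.12317696]
```

View pics/wrist2.png

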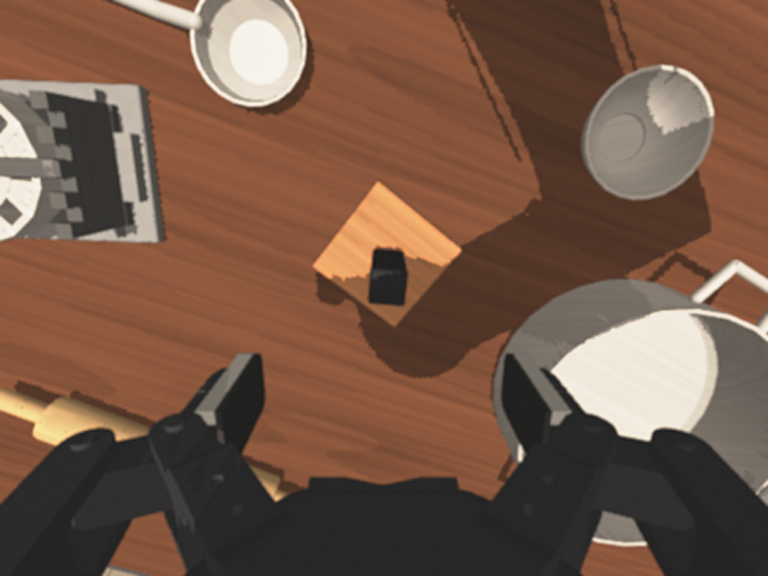

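The grip's top face is at about (388,288) in the 1.5x view and is nearly square to the tool. The stand lies around (388,255).

Run:
```python
from h import *
c=dict(np.load("wrist2.npz"));W=cloud(c)
m=(abs(W[...,0]-.5)<.05)&(abs(W[...,1]-.295)<.05)&(W[...,2]>.1195)&(W[...,2]<.124)
X=W[m];print(len(X),X.mean(0))
r=cv2.minAreaRect((X[:,:2]*1000).astype(np.float32));print(r)
v,u=np.nonzero(m); print(cv2.minAreaRect(np.c_[u,v].astype(np.float32)), u.min(),u.max(),v.min(),v.max())
im=c["img"][155:225,205:315]; cv2.imwrite("pics/w2z.png",cv2.resize(im,None,fx=7,fy=7,interpolation=cv2.INTER_CUBIC))
st=(abs(W[...,0]-.5)<.06)&(abs(W[...,1]-.295)<.06)&(W[...,2]>.04)&(W[...,2]<.05)
S=W[st];print("stand",len(S)); 
# include hull
r=cv2.minAreaRect((S[:,:2]*1000).astype(np.float32));print(r, np.median(S[:,2]))
```

```text
589 [0.49784728 0.29662291 0.12115664]
((498.02947998046875, 296.7022399902344), (21.50814437866211, 21.77765464782715), 14.616315841674805)
((257.7138366699219, 190.43450927734375), (25.24582862854004, 24.000146865844727), 4.763641834259033) 245 271 178 203
stand 3977
((498.5764465332031, 296.7610778808594), (80.1694564819336, 80.43826293945312), 71.31745147705078) 0.04522967398939763
```

View pics/w2z.png

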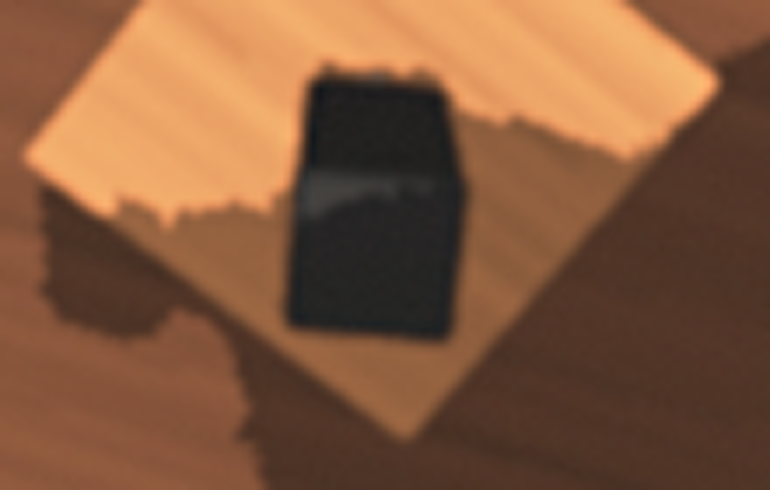

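servo_tool:
  increments:
    - [[0.22,0.12,0.3,0,0,1.06,0],[0.22,0.12,1.3,0,0,1.06,0],[0.22,0.12,2.0,0,0,1.06,0],[0.22,0.12,2.5,0,0,1.06,0],[0.22,0.12,2.5,0,0,1.06,0]]

```text
time: 3.05
tcp_pos: [0.4961, 0.2892, 0.136]
ee_rot: [[-0.969, -0.248, -0.004], [-0.248, 0.969, -0.003], [0.005, -0.002, -1.0]]
ft_force: [-0.1, -1.5, 0.2]
grip_width: 1.003
```

```bash
cat >> h.py <<'E'
def dtool(s,target,yaw=None):
    """print units from state s to world target; yaw of tool x in deg"""
    M=s["ee_rot"]; d=M.T@(np.asarray(target)-s["tcp_pos"])/.025
    out=list(d.round(3))
    if yaw is not None:
        a=np.radians(yaw); G=np.array([[np.cos(a),np.sin(a),0],[np.sin(a),-np.cos(a),0],[0,0,-1]])
        out+=list((np.degrees(R.from_matrix(M.T@G).as_rotvec())/5).round(3))
    return [float(x) for x in out]
E
python3 - <<'E'
from h import *
from cell import monitor
s=monitor.read_state();print(s["tcp_pos"],s["ft_force"],dtool(s,[.498,.2967,.067],194.6))
E
```

```text
[0.49609343 0.28921384 0.13600639] [-0.119652   -1.53487691  0.17400052] [-0.161, 0.277, 2.759, -0.026, -0.054, -0.053]
```

servo_tool:
  increments:
    - [[0,0,0,0,0,0,0],[0,0,0,0,0,0,0]]

```text
time: 3.22
tcp_pos: [0.4981, 0.2916, 0.1398]
ee_rot: [[-0.969, -0.249, 0.001], [-0.249, 0.969, 0.0], [-0.001, 0.0, -1.0]]
ft_force: [-0.3, -0.0, 1.1]
grip_width: 1.002
```

Run:
```python
from h import *
from cell import monitor
s=monitor.read_state();print(s["tcp_pos"],s["ft_force"],dtool(s,[.498,.2967,.067],194.6))
```

```text
[0.49811887 0.29156249 0.1398125 ] [-2.63947175e-01 -1.90064891e-04  1.07681319e+00] [-0.044, 0.199, 2.913, 0.003, 0.011, -0.038]
```

servo_tool:
  increments:
    - [[-0.04,0.2,0.8,0,0,0,0],[-0.04,0.2,1.6,0,0,0,0],[-0.04,0.2,2.3,0,0,0,0],[-0.04,0.2,2.9,0,0,0,0],[-0.04,0.2,2.9,0,0,0,0]]

```text
time: 3.63
tcp_pos: [0.4964, 0.2961, 0.0646]
ee_rot: [[-0.969, -0.249, -0.002], [-0.249, 0.969, -0.002], [0.003, -0.001, -1.0]]
ft_force: [-0.8, -0.4, 0.1]
grip_width: 0.995
```

servo_tool:
  increments:
    - [[0,0,0,0,0,0,0],[0,0,0,0,0,0,0]]

```text
time: 3.8
tcp_pos: [0.4981, 0.2978, 0.0679]
ee_rot: [[-0.968, -0.25, 0.002], [-0.25, 0.968, 0.001], [-0.002, 0.001, -1.0]]
ft_force: [-0.7, 0.2, 0.1]
grip_width: 1.001
```

Run:
```python
from h import *
from cell import monitor,vision
s=monitor.read_state();print(s["tcp_pos"],s["ft_force"],dtool(s,[.498,.2967,.067],194.6))
c=vision.capture("wrist"); np.savez("wrist3.npz",**c); cv2.imwrite("pics/wrist3.png",cv2.resize(c["img"],None,fx=1.5,fy=1.5,interpolation=cv2.INTER_CUBIC))
```

```text
[0.49807697 0.2977687  0.06788336] [-0.67396655  0.20468042  0.13552415] [0.014, -0.041, 0.035, 0.01, 0.022, -0.027]
```

View pics/wrist3.png

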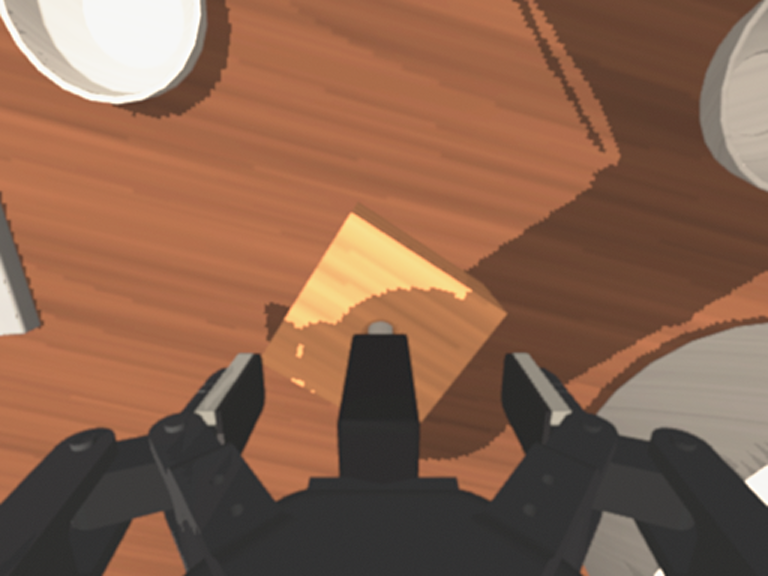

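The grip sits centred between the fingers and square to them, at columns 340–415. Closing now.

servo_tool:
  increments:
    - [[0,0,0,0,0,0,0.5],[0,0,0,0,0,0,0.7],[0,0,0,0,0,0,0.8],[0,0,0,0,0,0,0.9],[0,0,0,0,0,0,1]]
  force: 60

```text
time: 4.27
tcp_pos: [0.4973, 0.2973, 0.0665]
ee_rot: [[-0.968, -0.25, 0.0], [-0.25, 0.968, 0.0], [-0.0, 0.0, -1.0]]
ft_force: [0.3, -0.3, 0.4]
grip_width: 0.304
```

servo_tool:
  increments:
    - [[0,0,0,0,0,0,1],[0,0,0,0,0,0,1],[0,0,0,0,0,0,1],[0,0,0,0,0,0,1],[0,0,0,0,0,0,1]]

```text
time: 4.68
tcp_pos: [0.4974, 0.2972, 0.0665]
ee_rot: [[-0.968, -0.25, 0.0], [-0.25, 0.968, 0.0], [-0.0, -0.0, -1.0]]
ft_force: [-1.3, -1.0, 5.2]
grip_width: 0.245
```

servo_tool:
  increments:
    - [[0,0,-0.5,0,0,0,1],[0,0,-1.5,0,0,0,1],[0,0,-2.5,0,0,0,1],[0,0,-3.5,0,0,0,1],[0,0,-4.0,0,0,0,1]]

```text
time: 5.1
tcp_pos: [0.4979, 0.2979, 0.1688]
ee_rot: [[-0.968, -0.25, 0.002], [-0.25, 0.968, 0.002], [-0.002, 0.001, -1.0]]
ft_force: [-0.6, 0.6, -1.8]
grip_width: 0.249
```

servo_tool:
  increments:
    - [[0,0,0,0,0,0,1],[0,0,0,0,0,0,1]]

```text
time: 5.27
tcp_pos: [0.497, 0.2974, 0.1661]
ee_rot: [[-0.968, -0.249, -0.0], [-0.249, 0.968, 0.001], [-0.0, 0.001, -1.0]]
ft_force: [0.1, -0.2, -2.0]
grip_width: 0.251
```

Run:
```python
from h import *
from cell import monitor,vision
s=monitor.read_state();print(s["time"],s["tcp_pos"],s["ft_force"],s["grip_width"])
a=np.radians(238.8);h=np.array([.5325+.042*np.cos(a),.0015+.042*np.sin(a)]);print(h)
print(dtool(s,[h[0],h[1],.166],194.6))
c=vision.capture("wrist"); np.savez("wrist4.npz",**c); cv2.imwrite("pics/wrist4.png",cv2.resize(c["img"],None,fx=1.5,fy=1.5,interpolation=cv2.INTER_CUBIC))
```

```text
5.2667 [0.49698595 0.29735601 0.16608723] [ 0.05706677 -0.24418445 -1.95865237] 0.25148820870186384
[ 0.51074287 -0.0344253 ]
[2.776, -12.989, -0.009, 0.011, 0.002, -0.033]
```

View pics/wrist4.png

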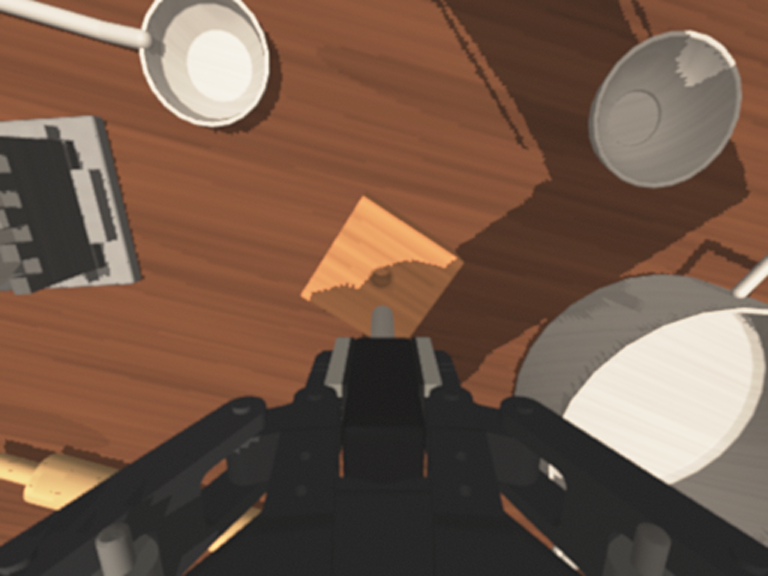

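servo_tool:
  increments:
    - [[0.3,-1.4,0,0,0,0,1],[0.6,-2.8,0,0,0,0,1],[0.9,-4.2,0,0,0,0,1],[1.2,-5.6,0,0,0,0,1],[1.5,-7.0,0,0,0,0,1]]

```text
time: 5.73
tcp_pos: [0.5034, 0.1165, 0.1645]
ee_rot: [[-0.968, -0.25, -0.003], [-0.25, 0.968, -0.001], [0.003, -0.001, -1.0]]
ft_force: [0.4, -0.1, -1.4]
grip_width: 0.248
```

servo_tool:
  increments:
    - [[0.3,-1.4,0,0,0,0,1],[0.6,-2.8,0,0,0,0,1],[0.9,-4.2,0,0,0,0,1],[1.28,-5.99,0,0,0,0,1],[1.28,-5.99,0,0,0,0,1]]

```text
time: 6.15
tcp_pos: [0.5092, -0.0395, 0.1644]
ee_rot: [[-0.969, -0.246, -0.004], [-0.246, 0.969, -0.001], [0.004, -0.0, -1.0]]
ft_force: [0.3, -0.3, -1.6]
grip_width: 0.251
```

servo_tool:
  increments:
    - [[0,0,0,0,0,0,1],[0,0,0,0,0,0,1],[0,0,0,0,0,0,1]]

```text
time: 6.4
tcp_pos: [0.5106, -0.034, 0.1654]
ee_rot: [[-0.968, -0.25, -0.001], [-0.25, 0.968, -0.0], [0.001, 0.0, -1.0]]
ft_force: [0.7, 1.0, -1.8]
grip_width: 0.249
```

Run:
```python
from h import *
from cell import monitor,vision
s=monitor.read_state();print(s["time"],s["tcp_pos"],s["ft_force"],s["grip_width"])
a=np.radians(238.8);h=np.array([.5325+.042*np.cos(a),.0015+.042*np.sin(a)])
print(dtool(s,[h[0],h[1],.166],194.6))
c=vision.capture("wrist"); np.savez("wrist5.npz",**c); cv2.imwrite("pics/wrist5.png",cv2.resize(c["img"],None,fx=1.5,fy=1.5,interpolation=cv2.INTER_CUBIC))
```

```text
6.4 [ 0.51064944 -0.03403908  0.16539634] [ 0.69268703  0.98574536 -1.80455113] 0.24870804922273626
[0.0, -0.016, -0.024, 0.002, -0.017, -0.026]
```

View pics/wrist5.png

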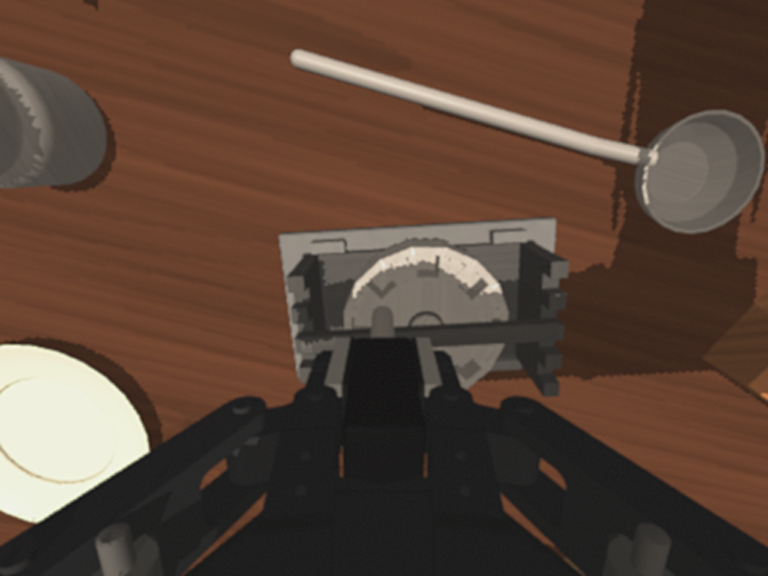

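```bash
cat > chk.py <<'E'
from h import *
import sys
def overlay(npz,out,center,ang,z,tcp,crop,s=4):
    c=dict(np.load(npz)); x,y,w,h=crop
    im=cv2.resize(c["img"][y:y+h,x:x+w],None,fx=s,fy=s,interpolation=cv2.INTER_CUBIC)
    def T(p): return tuple(int(q) for q in ((proj(c,p)[0]+.5-np.array([x,y]))*s-.5))
    for k in range(8):
        a=np.radians(ang+45*k); cv2.circle(im,T([center[0]+.042*np.cos(a),center[1]+.042*np.sin(a),z]),3,(0,0,255),-1)
        u=np.array([np.cos(a),np.sin(a)]);v=np.array([-u[1],u[0]]);ctr=np.array(center)+.042*u
        pts=np.array([T([*(ctr+.007*(i*u+j*v)),z]) for i,j in [(1,1),(1,-1),(-1,-1),(-1,1)]]); cv2.polylines(im,[pts],True,(0,255,0),1)
    cv2.circle(im,T([tcp[0],tcp[1],tcp[2]-.0565]),4,(255,0,0),-1)
    cv2.imwrite(out,im)
E
python3 - <<'E'
from chk import *
overlay("wrist5.npz","pics/w5o.png",[.5325,.0015],13.8,.0593,[.5106,-.034,.1654],(190,145,190,130))
E
```

```text
(no output)
```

View pics/w5o.png

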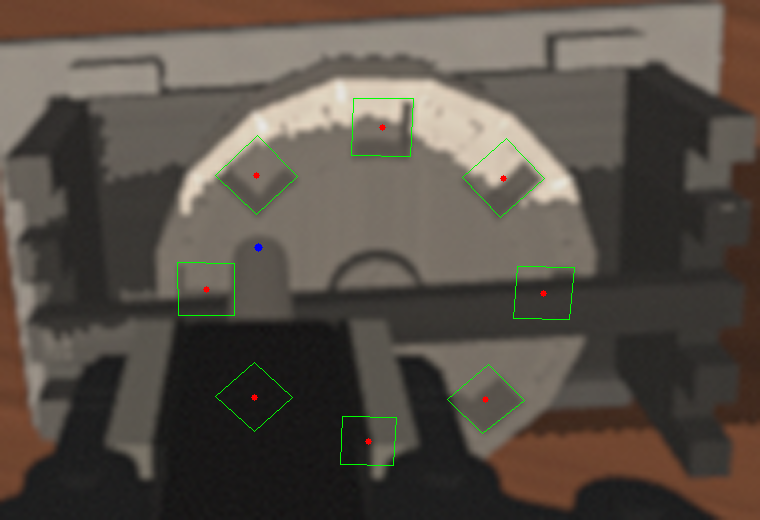

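servo_tool:
  increments:
    - [[0,-0.03,0.6,0,0,0,1],[0,-0.03,1.2,0,0,0,1],[0,-0.03,1.7,0,0,0,1],[0,-0.03,1.75,0,0,0,1],[0,-0.03,1.75,0,0,0,1]]

```text
time: 6.87
tcp_pos: [0.5108, -0.0345, 0.1219]
ee_rot: [[-0.968, -0.251, -0.002], [-0.251, 0.968, -0.001], [0.002, -0.0, -1.0]]
ft_force: [0.1, 0.4, -1.6]
grip_width: 0.25
```

servo_tool:
  increments:
    - [[0,0,0,0,0,0,1],[0,0,0,0,0,0,1]]

```text
time: 7.03
tcp_pos: [0.5119, -0.0347, 0.1234]
ee_rot: [[-0.968, -0.251, 0.001], [-0.251, 0.968, 0.0], [-0.001, -0.0, -1.0]]
ft_force: [-0.1, -0.4, -2.2]
grip_width: 0.25
```

Run:
```python
from chk import *
from cell import monitor,vision
s=monitor.read_state();print(s["time"],s["tcp_pos"],s["ft_force"],s["grip_width"])
a=np.radians(238.8);h=np.array([.5325+.042*np.cos(a),.0015+.042*np.sin(a)])
print(dtool(s,[h[0],h[1],.102],194.6))
c=vision.capture("wrist"); np.savez("wrist6.npz",**c)
overlay("wrist6.npz","pics/w6o.png",[.5325,.0015],13.8,.0593,s["tcp_pos"],(190,145,190,130))
```

```text
7.0333 [ 0.51185617 -0.03470602  0.12340027] [-0.10766097 -0.42161848 -2.17820565] 0.2500611812411548
[0.041, 0.022, 0.856, -0.002, 0.015, -0.017]
```

View pics/w6o.png

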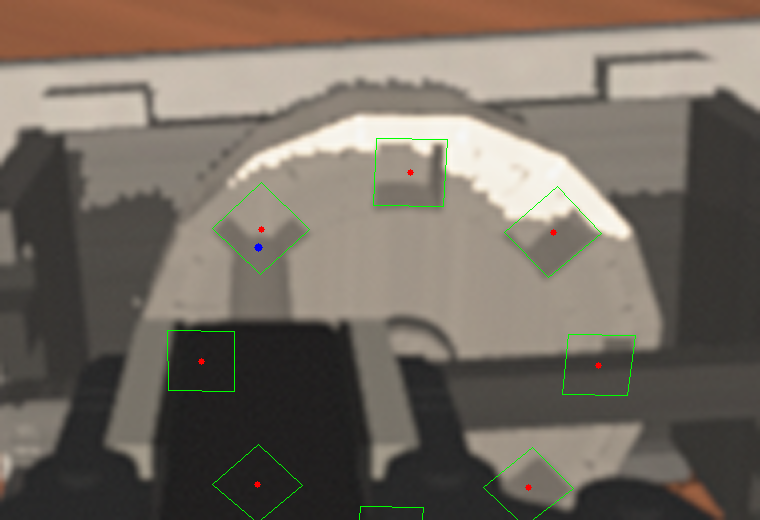

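servo_tool:
  increments:
    - [[0.04,0,0.12,0,0,0,1],[0.04,0,0.24,0,0,0,1],[0.04,0,0.34,0,0,0,1],[0.04,0,0.42,0,0,0,1]]

```text
time: 7.42
tcp_pos: [0.5101, -0.0357, 0.1117]
ee_rot: [[-0.968, -0.249, -0.0], [-0.249, 0.968, -0.0], [0.0, 0.0, -1.0]]
ft_force: [1.3, -1.1, -2.9]
grip_width: 0.253
```

servo_tool:
  increments:
    - [[0,0,0.08,0,0,0,1],[0,0,0.16,0,0,0,1]]

```text
time: 7.58
tcp_pos: [0.5102, -0.0356, 0.1078]
ee_rot: [[-0.968, -0.25, -0.0], [-0.25, 0.968, -0.0], [0.0, -0.0, -1.0]]
ft_force: [-0.4, 0.1, -0.7]
grip_width: 0.252
```

servo_tool:
  increments:
    - [[0,0,0.1,0,0,0,1],[0,0,0.2,0,0,0,1],[0,0,0.2,0,0,0,1]]

```text
time: 7.83
tcp_pos: [0.5099, -0.0356, 0.1025]
ee_rot: [[-0.968, -0.249, -0.001], [-0.249, 0.968, -0.0], [0.001, 0.0, -1.0]]
ft_force: [-0.5, 0.7, -1.6]
grip_width: 0.251
```

```bash
cat > arc.py <<'E'
from h import *
C=np.array([.5325,.0015])
def arc(th0,steps,r=.042,p0=None,M=None,calls=5,dz=None):
    """rows (tool units) relative to the arc point at th0 (or p0) per call of 5 rows"""
    a=np.radians(194.5);X=np.array([np.cos(a),np.sin(a)]);Y=np.array([np.sin(a),-np.cos(a)])
    th=th0; P=lambda t:C+r*np.array([np.cos(np.radians(t)),np.sin(np.radians(t))])
    base=P(th0) if p0 is None else np.array(p0); bth=th0
    rows=[]
    for i,st in enumerate(steps):
        th-=st; d=P(th)-base
        rows.append([round(float(d@X/.025),2),round(float(d@Y/.025),2),round(np.radians(bth-th)*.0018/.025,2)])
        if len(rows)==calls or i==len(steps)-1:
            print(th,rows); base=P(th); bth=th; rows=[]
E
python3 - <<'E'
from arc import *
from cell import monitor
s=monitor.read_state();print(s["time"],s["tcp_pos"],s["ft_force"],s["grip_width"])
arc(238.8,[5]*21,p0=s["tcp_pos"][:2])
E
```

```text
7.8333 [ 0.50993141 -0.0356235   0.10246726] [-0.4737158   0.72475133 -1.55241558] 0.2512680029114004
213.8 [[0.05, 0.15, np.float64(0.01)], [0.14, 0.26, np.float64(0.01)], [0.22, 0.39, np.float64(0.02)], [0.29, 0.52, np.float64(0.03)], [0.34, 0.66, np.float64(0.03)]]
188.8 [[0.04, 0.14, np.float64(0.01)], [0.07, 0.28, np.float64(0.01)], [0.09, 0.43, np.float64(0.02)], [0.09, 0.58, np.float64(0.03)], [0.09, 0.72, np.float64(0.03)]]
163.8 [[-0.02, 0.15, np.float64(0.01)], [-0.05, 0.29, np.float64(0.01)], [-0.1, 0.43, np.float64(0.02)], [-0.16, 0.56, np.float64(0.03)], [-0.23, 0.69, np.float64(0.03)]]
138.8 [[-0.08, 0.12, np.float64(0.01)], [-0.17, 0.24, np.float64(0.01)], [-0.27, 0.34, np.float64(0.02)], [-0.38, 0.44, np.float64(0.03)], [-0.5, 0.53, np.float64(0.03)]]
133.8 [[-0.12, 0.08, np.float64(0.01)]]
```

servo_tool:
  increments:
    - [[0.05,0.15,0.05,0,0,0,1],[0.14,0.26,0.09,0,0,0,1],[0.22,0.39,0.1,0,0,0,1],[0.29,0.52,0.11,0,0,0,1],[0.34,0.66,0.11,0,0,0,1]]

```text
time: 8.25
tcp_pos: [0.4976, -0.0214, 0.1004]
ee_rot: [[-0.968, -0.25, 0.0], [-0.25, 0.968, 0.0], [-0.0, -0.0, -1.0]]
ft_force: [1.5, -2.1, -1.5]
grip_width: 0.249
```

servo_tool:
  increments:
    - [[0.04,0.14,0.01,0,0,0,1],[0.07,0.28,0.01,0,0,0,1],[0.09,0.43,0.02,0,0,0,1],[0.09,0.58,0.03,0,0,0,1],[0.09,0.72,0.03,0,0,0,1]]

```text
time: 8.67
tcp_pos: [0.4911, -0.0044, 0.0995]
ee_rot: [[-0.968, -0.25, 0.0], [-0.25, 0.968, 0.0], [-0.0, 0.0, -1.0]]
ft_force: [1.5, -1.3, -2.5]
grip_width: 0.249
```

Run:
```python
from arc import *
from cell import monitor
s=monitor.read_state();print(s["time"],s["tcp_pos"],s["ft_force"],s["moment"],s["grip_width"])
d=s["tcp_pos"][:2]-C;print(np.hypot(*d),np.degrees(np.arctan2(d[1],d[0]))%360)
```

```text
8.6667 [ 0.49111362 -0.00443271  0.09953277] [ 1.53629463 -1.32395328 -2.48648379] [-0.55749627 -0.42783737 -0.00458235] 0.2493256289075982
0.041809441847380634 188.1577334952136
```

Tracking well, with a push of about 1–2 N. Continuing.

servo_tool:
  increments:
    - [[-0.02,0.15,0.01,0,0,0,1],[-0.05,0.29,0.01,0,0,0,1],[-0.1,0.43,0.02,0,0,0,1],[-0.16,0.56,0.03,0,0,0,1],[-0.23,0.69,0.03,0,0,0,1]]

```text
time: 9.08
tcp_pos: [0.4923, 0.0136, 0.0987]
ee_rot: [[-0.968, -0.25, -0.0], [-0.25, 0.968, -0.0], [0.001, -0.0, -1.0]]
ft_force: [0.4, -2.2, -1.7]
grip_width: 0.253
```

servo_tool:
  increments:
    - [[-0.08,0.12,0.01,0,0,0,1],[-0.17,0.24,0.01,0,0,0,1],[-0.27,0.34,0.02,0,0,0,1],[-0.38,0.44,0.03,0,0,0,1],[-0.5,0.53,0.03,0,0,0,1]]

```text
time: 9.5
tcp_pos: [0.5012, 0.0295, 0.0979]
ee_rot: [[-0.968, -0.25, -0.001], [-0.25, 0.968, -0.0], [0.001, -0.0, -1.0]]
ft_force: [-0.4, -2.4, -2.4]
grip_width: 0.248
```

Run:
```python
from arc import *
from cell import monitor,vision
s=monitor.read_state();print(s["time"],s["tcp_pos"],s["ft_force"],s["moment"],s["grip_width"])
d=s["tcp_pos"][:2]-C;print(np.hypot(*d),np.degrees(np.arctan2(d[1],d[0]))%360)
c=vision.capture("wrist"); np.savez("wrist7.npz",**c);cv2.imwrite("pics/wrist7.png",cv2.resize(c["img"],None,fx=1.5,fy=1.5,interpolation=cv2.INTER_CUBIC))
```

```text
9.5 [0.50122181 0.02946155 0.09787692] [-0.40259044 -2.38743446 -2.40717774] [-0.67269819  0.21480153  0.05424948] 0.24766213775800153
0.04195442165177855 138.2044542576658
```

View pics/wrist7.png

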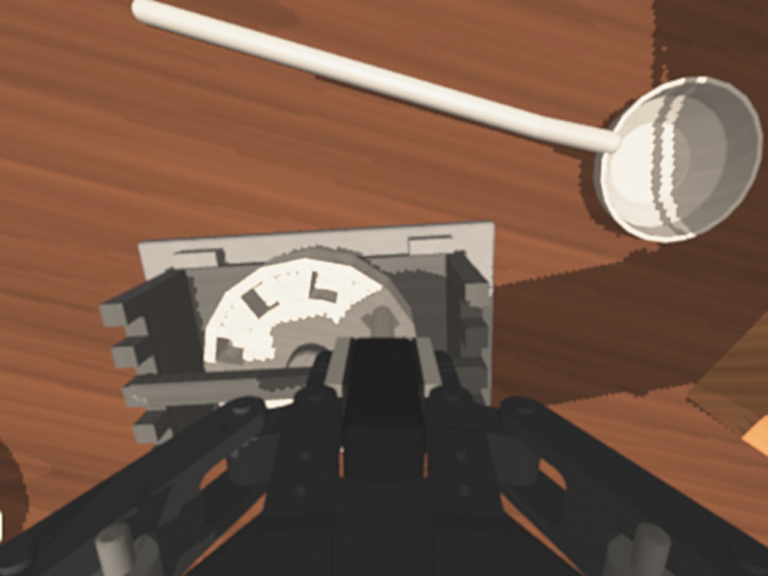

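servo_tool:
  increments:
    - [[0.03,-0.02,0,0,0,0,1],[0.03,-0.02,-0.3,0,0,0,1],[0.03,-0.02,-0.7,0,0,0,1],[0.03,-0.02,-1.0,0,0,0,1],[0.03,-0.02,-1.0,0,0,0,1]]

```text
time: 9.97
tcp_pos: [0.5021, 0.029, 0.1256]
ee_rot: [[-0.968, -0.25, 0.004], [-0.25, 0.968, 0.001], [-0.004, 0.0, -1.0]]
ft_force: [-0.3, 0.9, -1.7]
grip_width: 0.256
```

servo_tool:
  increments:
    - [[0,0,0,0,0,0,1],[0,0,0,0,0,0,1]]

```text
time: 10.13
tcp_pos: [0.5006, 0.0286, 0.1232]
ee_rot: [[-0.968, -0.249, 0.0], [-0.249, 0.968, 0.0], [-0.001, 0.0, -1.0]]
ft_force: [-0.2, 0.4, -1.7]
grip_width: 0.249
```

Run:
```python
from chk import *
from cell import monitor,vision
s=monitor.read_state();print(s["time"],s["tcp_pos"],s["ft_force"],s["moment"],s["grip_width"])
c=vision.capture("wrist"); np.savez("wrist8.npz",**c)
W=cloud(c);d=np.hypot(W[...,0]-.5325,W[...,1]-.0015);m=(d<.052)&(W[...,2]>.05)&(W[...,2]<.062);print("nut z",np.median(W[m][:,2]),m.sum())
overlay("wrist8.npz","pics/w8o.png",[.5325,.0015],140.2-135,.0562,s["tcp_pos"],(120,150,190,130))
```

```text
10.1333 [0.50057926 0.02855169 0.12324565] [-0.16980765  0.39639951 -1.69554544] [-0.03251459 -0.00292378  0.01331655] 0.24907966818542437
nut z 0.05613941010330147 4929
```

View pics/w8o.png

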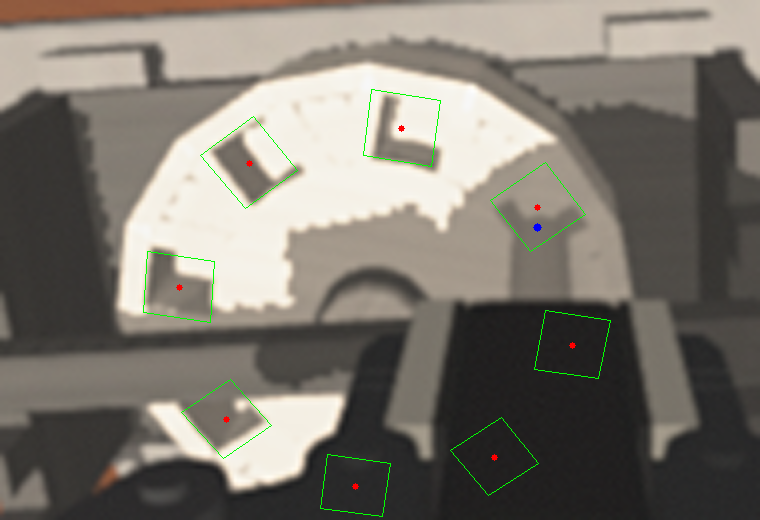

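Run:
```python
from chk import *
from cell import monitor
s=monitor.read_state()
a=np.radians(228.9);h=np.array([.5325,.0015])+.042*np.array([np.cos(a),np.sin(a)]);print(h)
print(dtool(s,[*h,.1232],194.5))
overlay("wrist8.npz","pics/w8p.png",[.5325,.0015],3.9,.0562,s["tcp_pos"],(120,150,190,130))
```

```text
[ 0.50489024 -0.03014966]
[0.413, -2.316, -0.01, 0.002, -0.001, -0.011]
```

View pics/w8p.png

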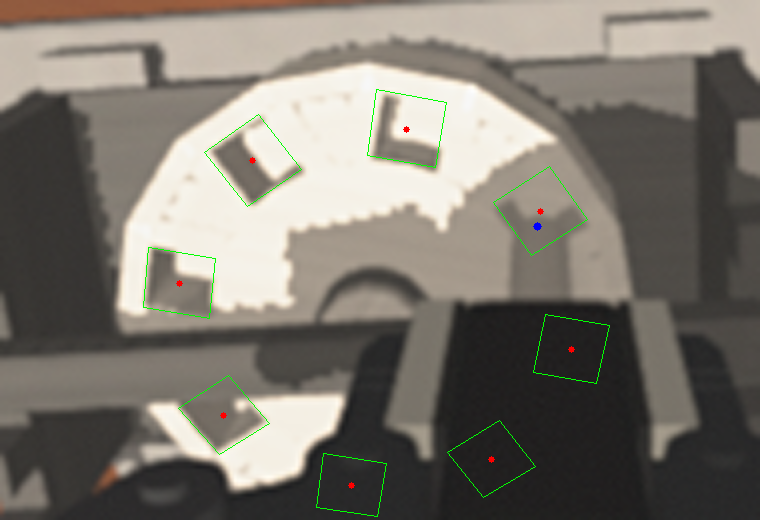

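The overlay matches the holes: the target hole is at (252,160) in the crop, and the foot is near (540,225). Moving the bar over the 229° hole.

servo_tool:
  increments:
    - [[0.14,-0.8,0,0,0,0,1],[0.28,-1.6,0,0,0,0,1],[0.41,-2.32,0,0,0,0,1],[0.41,-2.32,0,0,0,0,1],[0.41,-2.32,0,0,0,0,1]]

```text
time: 10.6
tcp_pos: [0.5049, -0.0309, 0.1226]
ee_rot: [[-0.969, -0.248, -0.001], [-0.248, 0.969, -0.0], [0.001, 0.0, -1.0]]
ft_force: [-0.0, -0.1, -2.3]
grip_width: 0.25
```

Run:
```python
from chk import *
from cell import monitor,vision
s=monitor.read_state();print(s["time"],s["tcp_pos"],s["ft_force"],s["grip_width"])
print(dtool(s,[.50489,-.03015,.1232],194.5))
c=vision.capture("wrist"); np.savez("wrist9.npz",**c)
overlay("wrist9.npz","pics/w9o.png",[.5325,.0015],3.9,.0562,s["tcp_pos"],(190,145,190,130))
```

```text
10.6 [ 0.50488057 -0.03092248  0.12260657] [-0.04560791 -0.11188211 -2.29710252] 0.2497764257439093
[-0.008, 0.03, -0.024, 0.0, -0.01, -0.029]
```

View pics/w9o.png

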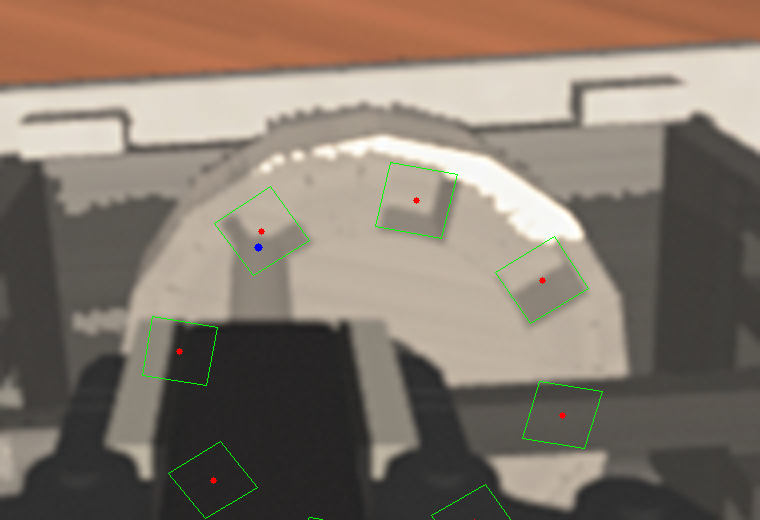

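servo_tool:
  increments:
    - [[0,0,0.15,0,0,0,1],[0,0,0.3,0,0,0,1],[0,0,0.42,0,0,0,1],[0,0,0.52,0,0,0,1]]

```text
time: 10.98
tcp_pos: [0.505, -0.0298, 0.1094]
ee_rot: [[-0.968, -0.25, -0.001], [-0.25, 0.968, -0.0], [0.001, 0.0, -1.0]]
ft_force: [-0.2, 0.4, -2.2]
grip_width: 0.247
```

servo_tool:
  increments:
    - [[0,0,0.1,0,0,0,1],[0,0,0.2,0,0,0,1],[0,0,0.2,0,0,0,1]]

```text
time: 11.23
tcp_pos: [0.5049, -0.0301, 0.1044]
ee_rot: [[-0.968, -0.25, -0.001], [-0.25, 0.968, -0.0], [0.001, 0.0, -1.0]]
ft_force: [0.1, -0.3, -1.1]
grip_width: 0.251
```

servo_tool:
  increments:
    - [[0,0,0.1,0,0,0,1],[0,0,0.2,0,0,0,1],[0,0,0.2,0,0,0,1]]

```text
time: 11.48
tcp_pos: [0.505, -0.0302, 0.0996]
ee_rot: [[-0.968, -0.249, -0.001], [-0.249, 0.968, -0.0], [0.001, 0.0, -1.0]]
ft_force: [-0.6, 0.4, -1.5]
grip_width: 0.25
```

Run:
```python
from arc import *
from cell import monitor
s=monitor.read_state();print(s["time"],s["tcp_pos"],s["ft_force"],s["moment"],s["grip_width"])
d=s["tcp_pos"][:2]-C;th=np.degrees(np.arctan2(d[1],d[0]))%360;print(np.hypot(*d),th)
arc(228.9,[5]*15+[3]*8,p0=s["tcp_pos"][:2])
```

```text
11.4833 [ 0.50495215 -0.03019583  0.09958439] [-0.63457999  0.37137904 -1.52149844] [-0.05679823  0.03362353  0.05423246] 0.25003793025698484
0.041994163718934274 229.0050669820422
203.9 [[0.08, 0.13, np.float64(0.01)], [0.15, 0.26, np.float64(0.01)], [0.2, 0.39, np.float64(0.02)], [0.24, 0.53, np.float64(0.03)], [0.27, 0.68, np.float64(0.03)]]
178.9 [[0.02, 0.15, np.float64(0.01)], [0.02, 0.29, np.float64(0.01)], [0.01, 0.44, np.float64(0.02)], [-0.01, 0.58, np.float64(0.03)], [-0.04, 0.73, np.float64(0.03)]]
153.9 [[-0.05, 0.14, np.float64(0.01)], [-0.1, 0.27, np.float64(0.01)], [-0.17, 0.4, np.float64(0.02)], [-0.25, 0.53, np.float64(0.03)], [-0.34, 0.64, np.float64(0.03)]]
138.9 [[-0.06, 0.07, np.float64(0.0)], [-0.12, 0.13, np.float64(0.01)], [-0.19, 0.19, np.float64(0.01)], [-0.26, 0.24, np.float64(0.02)], [-0.33, 0.29, np.float64(0.02)]]
129.9 [[-0.07, 0.05, np.float64(0.0)], [-0.15, 0.09, np.float64(0.01)], [-0.23, 0.13, np.float64(0.01)]]
```

servo_tool:
  increments:
    - [[0.08,0.13,0.05,0,0,0,1],[0.15,0.26,0.07,0,0,0,1],[0.2,0.39,0.08,0,0,0,1],[0.24,0.53,0.09,0,0,0,1],[0.27,0.68,0.09,0,0,0,1]]

```text
time: 11.9
tcp_pos: [0.4942, -0.015, 0.0979]
ee_rot: [[-0.968, -0.25, 0.0], [-0.25, 0.968, 0.0], [-0.0, -0.0, -1.0]]
ft_force: [0.7, -1.0, -2.4]
grip_width: 0.253
```

servo_tool:
  increments:
    - [[0.02,0.15,0.01,0,0,0,1],[0.02,0.29,0.01,0,0,0,1],[0.01,0.44,0.02,0,0,0,1],[-0.01,0.58,0.03,0,0,0,1],[-0.04,0.73,0.03,0,0,0,1]]

```text
time: 12.32
tcp_pos: [0.4908, 0.0029, 0.097]
ee_rot: [[-0.968, -0.25, -0.0], [-0.25, 0.968, -0.0], [0.0, -0.0, -1.0]]
ft_force: [0.3, -2.4, -1.9]
grip_width: 0.253
```

```bash
cat > push.py <<'E'
from arc import *
from cell import monitor
s=monitor.read_state()
d=s["tcp_pos"][:2]-C;th=np.arctan2(d[1],d[0]);f=s["ft_force"]
t=np.array([np.sin(th),-np.cos(th)]); r=np.array([np.cos(th),np.sin(th)])
print(s["time"],s["tcp_pos"].round(4),"r",np.hypot(*d).round(4),"th",(np.degrees(th)%360).round(2),"push",(-f[:2]@t).round(2),"rad",(f[:2]@r).round(2),"fz",f[2].round(2),"mom",s["moment"].round(3))
E
python3 push.py
```

```text
12.3167 [0.4908 0.0029 0.097 ] r 0.0418 th 178.09 push 2.42 rad -0.34 fz -1.86 mom [-0.667 -0.368  0.013]
```

servo_tool:
  increments:
    - [[-0.05,0.14,0.01,0,0,0,1],[-0.1,0.27,0.01,0,0,0,1],[-0.1,0.27,0.01,0,0,0,1]]

```text
time: 12.57
tcp_pos: [0.4916, 0.0104, 0.0967]
ee_rot: [[-0.968, -0.25, -0.0], [-0.25, 0.968, 0.0], [0.0, 0.0, -1.0]]
ft_force: [-0.6, -0.2, -1.2]
grip_width: 0.249
```

```bash
python3 push.py; python3 -c "
from arc import *
arc(168.9,[2.5]*16,calls=2)"
```

```text
12.5667 [0.4916 0.0104 0.0967] r 0.0418 th 167.76 push 0.33 rad 0.56 fz -1.2 mom [0.008 0.062 0.05 ]
163.9 [[-0.03, 0.07, np.float64(0.0)], [-0.07, 0.13, np.float64(0.01)]]
158.9 [[-0.04, 0.06, np.float64(0.0)], [-0.08, 0.12, np.float64(0.01)]]
153.9 [[-0.04, 0.06, np.float64(0.0)], [-0.09, 0.12, np.float64(0.01)]]
148.9 [[-0.05, 0.05, np.float64(0.0)], [-0.1, 0.11, np.float64(0.01)]]
143.9 [[-0.05, 0.05, np.float64(0.0)], [-0.11, 0.1, np.float64(0.01)]]
138.9 [[-0.06, 0.05, np.float64(0.0)], [-0.12, 0.09, np.float64(0.01)]]
133.9 [[-0.06, 0.04, np.float64(0.0)], [-0.12, 0.08, np.float64(0.01)]]
128.9 [[-0.06, 0.03, np.float64(0.0)], [-0.13, 0.07, np.float64(0.01)]]
```

servo_tool:
  increments:
    - [[-0.03,0.07,0,0,0,0,1],[-0.07,0.13,0.01,0,0,0,1],[-0.11,0.19,0.01,0,0,0,1],[-0.15,0.25,0.02,0,0,0,1]]

```text
time: 12.9
tcp_pos: [0.4936, 0.0164, 0.0963]
ee_rot: [[-0.968, -0.25, -0.0], [-0.25, 0.968, -0.001], [0.0, -0.0, -1.0]]
ft_force: [0.6, -4.7, -0.0]
grip_width: 0.252
```

```bash
python3 push.py
```

```text
12.9 [0.4936 0.0164 0.0963] r 0.0417 th 158.98 push 4.18 rad -2.21 fz -0.03 mom [-1.81  -0.015 -0.045]
```

servo_tool:
  increments:
    - [[-0.04,0.06,0,0,0,0,1],[-0.09,0.12,0.01,0,0,0,1]]

```text
time: 13.07
tcp_pos: [0.4947, 0.0195, 0.096]
ee_rot: [[-0.968, -0.25, -0.001], [-0.25, 0.968, -0.001], [0.001, -0.001, -1.0]]
ft_force: [0.2, -6.5, 1.6]
grip_width: 0.246
```

```bash
python3 push.py
```

```text
13.0667 [0.4947 0.0195 0.096 ] r 0.0419 th 154.53 push 5.76 rad -3.0 fz 1.63 mom [-2.931  0.175 -0.006]
```

servo_tool:
  increments:
    - [[-0.03,0.035,0,0,0,0,1],[-0.06,0.07,0,0,0,0,1]]

```text
time: 13.23
tcp_pos: [0.4954, 0.0211, 0.096]
ee_rot: [[-0.968, -0.25, -0.002], [-0.25, 0.968, -0.002], [0.002, -0.001, -1.0]]
ft_force: [0.3, -9.1, -0.1]
grip_width: 0.249
```

```bash
python3 push.py
```

```text
13.2333 [0.4954 0.0211 0.096 ] r 0.0419 th 152.07 push 7.95 rad -4.51 fz -0.08 mom [-3.753 -0.151 -0.093]
```

Push is about 7.9 N and the moment trend agrees, so the nut is snug. I'll hold briefly, take the side load off, and lift.

servo_tool:
  increments:
    - [[0,0,0,0,0,0,1],[0,0,0,0,0,0,1]]

```text
time: 13.4
tcp_pos: [0.4955, 0.0212, 0.0959]
ee_rot: [[-0.968, -0.25, -0.002], [-0.25, 0.968, -0.002], [0.002, -0.001, -1.0]]
ft_force: [-0.3, -8.0, -0.5]
grip_width: 0.245
```

```bash
python3 push.py
```

```text
13.4 [0.4955 0.0212 0.0959] r 0.0419 th 151.98 push 7.17 rad -3.53 fz -0.52 mom [-3.026  0.029 -0.075]
```

servo_tool:
  increments:
    - [[0.03,-0.03,0,0,0,0,1],[0.05,-0.06,0,0,0,0,1],[0.05,-0.06,0,0,0,0,1]]

```text
time: 13.65
tcp_pos: [0.4953, 0.0207, 0.096]
ee_rot: [[-0.968, -0.249, 0.0], [-0.249, 0.968, 0.001], [-0.0, 0.001, -1.0]]
ft_force: [0.2, -0.5, -1.7]
grip_width: 0.251
```

```bash
python3 push.py
```

```text
13.65 [0.4953 0.0207 0.096 ] r 0.0419 th 152.71 push 0.38 rad -0.44 fz -1.66 mom [-0.402  0.102  0.02 ]
```

servo_tool:
  increments:
    - [[0,0,-0.3,0,0,0,1],[0,0,-0.8,0,0,0,1],[0,0,-1.5,0,0,0,1],[0,0,-2.2,0,0,0,1],[0,0,-2.8,0,0,0,1]]

```text
time: 14.07
tcp_pos: [0.4957, 0.0209, 0.1678]
ee_rot: [[-0.968, -0.25, 0.001], [-0.25, 0.968, 0.001], [-0.001, 0.0, -1.0]]
ft_force: [0.7, 0.8, -1.6]
grip_width: 0.251
```

servo_tool:
  increments:
    - [[0,0,0,0,0,0,1],[0,0,0,0,0,0,1]]

```text
time: 14.23
tcp_pos: [0.4959, 0.0211, 0.1671]
ee_rot: [[-0.968, -0.25, 0.002], [-0.25, 0.968, 0.002], [-0.003, 0.001, -1.0]]
ft_force: [-0.8, 0.7, -2.9]
grip_width: 0.249
```

Run:
```python
from h import *
from cell import monitor,vision
s=monitor.read_state();print(s["time"],s["tcp_pos"],s["ft_force"],s["grip_width"])
print(dtool(s,[.4972,.2972,.166],194.6))
c=vision.capture("wrist"); np.savez("wrist10.npz",**c);cv2.imwrite("pics/wrist10.png",cv2.resize(c["img"],None,fx=1.5,fy=1.5,interpolation=cv2.INTER_CUBIC))
W=cloud(c);d=np.hypot(W[...,0]-.5325,W[...,1]-.0015);m=(d<.052)&(W[...,2]>.05)&(W[...,2]<.062);print("nut z",np.median(W[m][:,2]),m.sum())
# stand hole in wrist4 view
c=dict(np.load("wrist4.npz"));print("hole",onplane(c,np.array([[381,276]])/1.5,.045))
x,y=235,165;cv2.imwrite("pics/w4z.png",cv2.resize(c["img"][y:y+70,x:x+50],None,fx=8,fy=8,interpolation=cv2.INTER_CUBIC))
```

```text
14.2333 [0.49586444 0.02106939 0.16707747] [-0.79944842  0.6675204  -2.88658431] 0.2487432737034335
[-2.81, 10.682, 0.06, 0.01, 0.031, -0.027]
nut z 0.054060264313797526 3388
hole [[0.49692887 0.29718493 0.045     ]]
```

View pics/wrist10.png

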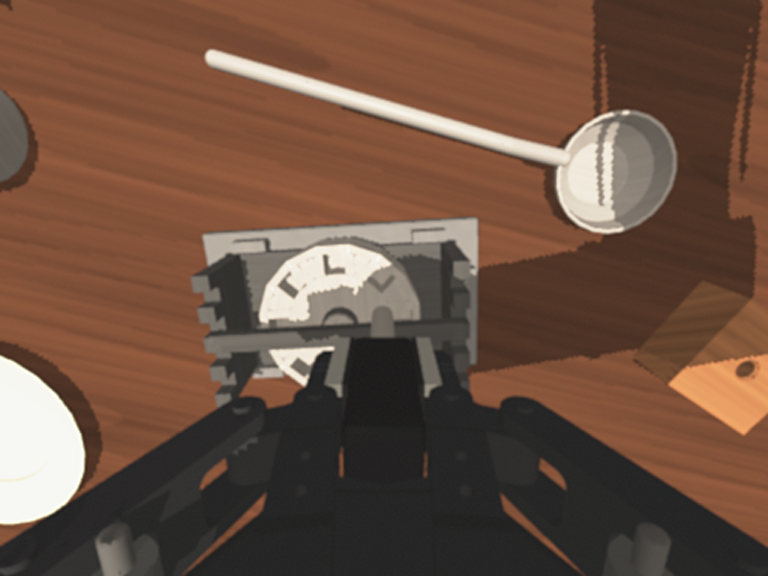

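The bar is out and the nut is seated, with its top measuring about 54 mm. Carrying the bar to the stand.

servo_tool:
  increments:
    - [[-0.3,1.2,0,0,0,0,1],[-0.7,2.6,0,0,0,0,1],[-1.1,4.0,0,0,0,0,1],[-1.4,5.4,0,0,0,0,1],[-1.8,6.8,0,0,0,0,1]]

```text
time: 14.7
tcp_pos: [0.4953, 0.1976, 0.1649]
ee_rot: [[-0.968, -0.249, -0.002], [-0.249, 0.968, -0.001], [0.002, -0.0, -1.0]]
ft_force: [0.7, -0.2, -1.5]
grip_width: 0.253
```

servo_tool:
  increments:
    - [[-0.35,1.3,0,0,0,0,1],[-0.7,2.6,0,0,0,0,1],[-1.01,3.88,0,0,0,0,1],[-1.01,3.88,0,0,0,0,1],[-1.01,3.88,0,0,0,0,1]]

```text
time: 15.12
tcp_pos: [0.4958, 0.2978, 0.1642]
ee_rot: [[-0.968, -0.252, -0.002], [-0.252, 0.968, -0.002], [0.002, -0.001, -1.0]]
ft_force: [-0.7, -0.8, -2.3]
grip_width: 0.25
```

servo_tool:
  increments:
    - [[0,0,0,0,0,0,1],[0,0,0,0,0,0,1]]

```text
time: 15.28
tcp_pos: [0.4962, 0.2955, 0.1653]
ee_rot: [[-0.968, -0.249, -0.001], [-0.249, 0.968, -0.001], [0.001, -0.001, -1.0]]
ft_force: [0.0, -0.5, -1.6]
grip_width: 0.247
```

Run:
```python
from h import *
from cell import monitor
s=monitor.read_state();print(s["time"],s["tcp_pos"],s["ft_force"],s["grip_width"],dtool(s,[.4972,.2972,.1065],194.6))
```

```text
15.2833 [0.49622484 0.29552238 0.16527235] [ 0.01239715 -0.53332944 -1.5502029 ] 0.24744967944743743 [-0.058, 0.057, 2.351, -0.01, -0.017, -0.035]
```

servo_tool:
  increments:
    - [[-0.06,0.06,0.6,0,0,0,1],[-0.06,0.06,1.3,0,0,0,1],[-0.06,0.06,1.9,0,0,0,1],[-0.06,0.06,2.2,0,0,0,1],[-0.06,0.06,2.2,0,0,0,1]]

```text
time: 15.7
tcp_pos: [0.497, 0.2966, 0.1094]
ee_rot: [[-0.969, -0.248, -0.002], [-0.248, 0.969, -0.002], [0.003, -0.002, -1.0]]
ft_force: [-0.4, -0.7, -1.8]
grip_width: 0.248
```

servo_tool:
  increments:
    - [[0,0,0,0,0,0,1],[0,0,0,0,0,0,1]]

```text
time: 15.87
tcp_pos: [0.4983, 0.2984, 0.1121]
ee_rot: [[-0.968, -0.249, 0.001], [-0.249, 0.968, 0.001], [-0.001, 0.001, -1.0]]
ft_force: [-0.1, -0.1, -1.5]
grip_width: 0.252
```

Run:
```python
from h import *
from cell import monitor,vision
s=monitor.read_state();print(s["time"],s["tcp_pos"],s["ft_force"],s["grip_width"],dtool(s,[.4972,.2972,.067],194.6))
c=vision.capture("wrist"); np.savez("wrist11.npz",**c)
x,y,k=190,165,5;im=cv2.resize(c["img"][y:y+110,x:x+130],None,fx=k,fy=k,interpolation=cv2.INTER_CUBIC)
T=lambda p:tuple(int(q) for q in (proj(c,p)[0]+.5-[x,y])*k)
for i in range(12):
    a=i*np.pi/6; cv2.circle(im,T([.497+.007*np.cos(a),.2972+.007*np.sin(a),.045]),2,(0,255,0),-1)
cv2.circle(im,T(s["tcp_pos"]-[0,0,.0565]),4,(255,0,0),-1)
cv2.imwrite("pics/w11.png",im)
```

```text
15.8667 [0.49833024 0.2984409  0.11207738] [-0.12863614 -0.14287475 -1.45781437] 0.2520838762477366 [0.058, -0.038, 1.803, 0.006, 0.015, -0.032]
```

View pics/w11.png

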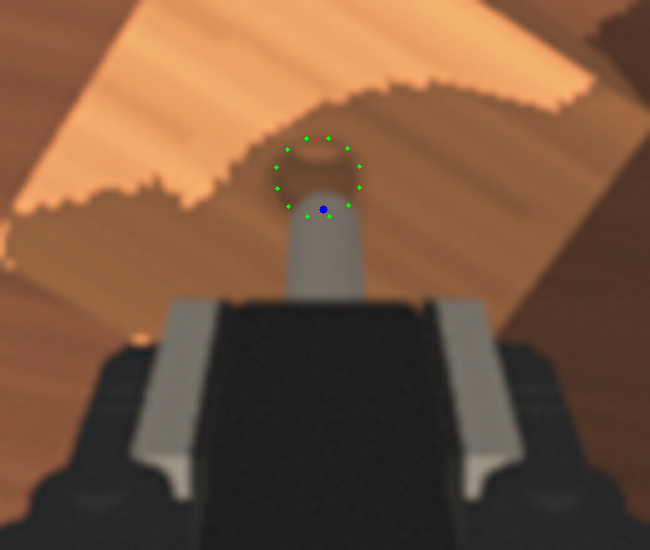

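servo_tool:
  increments:
    - [[0.06,-0.05,0.1,0,0,0,1],[0.06,-0.05,0.25,0,0,0,1],[0.06,-0.05,0.4,0,0,0,1],[0.06,-0.05,0.55,0,0,0,1]]

```text
time: 16.25
tcp_pos: [0.4965, 0.2968, 0.0971]
ee_rot: [[-0.968, -0.25, 0.0], [-0.25, 0.968, 0.0], [-0.0, 0.0, -1.0]]
ft_force: [0.4, -0.5, -1.3]
grip_width: 0.252
```

servo_tool:
  increments:
    - [[0,0,0.15,0,0,0,1],[0,0,0.3,0,0,0,1],[0,0,0.45,0,0,0,1],[0,0,0.6,0,0,0,1]]

```text
time: 16.58
tcp_pos: [0.4965, 0.2968, 0.0818]
ee_rot: [[-0.968, -0.25, -0.0], [-0.25, 0.968, -0.0], [0.0, -0.0, -1.0]]
ft_force: [0.2, 0.7, -2.1]
grip_width: 0.247
```

servo_tool:
  increments:
    - [[0,0,0.15,0,0,0,1],[0,0,0.3,0,0,0,1],[0,0,0.42,0,0,0,1],[0,0,0.54,0,0,0,1]]

```text
time: 16.92
tcp_pos: [0.4966, 0.2968, 0.0684]
ee_rot: [[-0.968, -0.25, -0.0], [-0.25, 0.968, -0.0], [0.0, -0.0, -1.0]]
ft_force: [-0.4, 0.4, -2.4]
grip_width: 0.249
```

servo_tool:
  increments:
    - [[0,0,0.02,0,0,0,1],[0,0,0.04,0,0,0,1]]

```text
time: 17.08
tcp_pos: [0.4966, 0.2968, 0.0676]
ee_rot: [[-0.968, -0.25, -0.0], [-0.25, 0.968, -0.0], [0.0, -0.0, -1.0]]
ft_force: [-0.4, -0.4, -3.0]
grip_width: 0.246
```

Foot is about 1 mm above the hole's bottom. Releasing.

servo_tool:
  increments:
    - [[0,0,0,0,0,0,0.6],[0,0,0,0,0,0,0.4],[0,0,0,0,0,0,0.2],[0,0,0,0,0,0,0],[0,0,0,0,0,0,0]]

```text
time: 17.5
tcp_pos: [0.4967, 0.2969, 0.0681]
ee_rot: [[-0.968, -0.25, 0.0], [-0.25, 0.968, 0.0], [-0.0, 0.0, -1.0]]
ft_force: [0.5, -0.1, 0.4]
grip_width: 0.94
```

servo_tool:
  increments:
    - [[0,0,0,0,0,0,0],[0,0,0,0,0,0,0],[0,0,0,0,0,0,0]]

```text
time: 17.75
tcp_pos: [0.4966, 0.2968, 0.0679]
ee_rot: [[-0.968, -0.25, 0.0], [-0.25, 0.968, 0.0], [-0.0, 0.0, -1.0]]
ft_force: [0.2, 0.2, 0.6]
grip_width: 0.997
```

servo_tool:
  increments:
    - [[0,0,-0.6,0,0,0,0],[0,0,-1.4,0,0,0,0],[0,0,-2.4,0,0,0,0],[0,0,-3.6,0,0,0,0],[0,0,-4.8,0,0,0,0]]

```text
time: 18.17
tcp_pos: [0.4962, 0.2964, 0.1888]
ee_rot: [[-0.968, -0.25, -0.001], [-0.25, 0.968, -0.001], [0.001, -0.001, -1.0]]
ft_force: [0.4, 0.0, -0.2]
grip_width: 1.005
```

servo_tool:
  increments:
    - [[0,0,-0.5,0,0,0,0],[0,0,-0.5,0,0,0,0],[0,0,-0.5,0,0,0,0]]

```text
time: 18.42
tcp_pos: [0.4967, 0.2971, 0.2011]
ee_rot: [[-0.968, -0.25, 0.001], [-0.25, 0.968, 0.002], [-0.001, 0.001, -1.0]]
ft_force: [0.2, -0.2, -1.4]
grip_width: 1.0
```

Run:
```python
from h import *
from cell import monitor,vision
s=monitor.read_state();print(s["time"],s["tcp_pos"],s["ft_force"],s["grip_width"])
c=vision.capture("wrist"); np.savez("wrist12.npz",**c);W=cloud(c)
m=(abs(W[...,0]-.5)<.05)&(abs(W[...,1]-.295)<.05)&(W[...,2]>.1185)&(W[...,2]<.126)
X=W[m];print(len(X),X.mean(0),X[:,2].min(),X[:,2].max());print(cv2.minAreaRect((X[:,:2]*1000).astype(np.float32)))
i1=c["img"]; i2=vision.capture("top")["img"]; i3=vision.capture("scene"); 
cv2.imwrite("pics/fin.png",np.hstack([cv2.resize(i1,(400,300)),cv2.resize(i2,(400,300))])); cv2.imwrite("pics/fin2.png",i3["img"])
```

```text
18.4167 [0.49668576 0.29706831 0.20108756] [ 0.16117447 -0.22947163 -1.42036773] 0.9997579421886265
559 [0.50287144 0.28996046 0.12075472] 0.11855483091355135 0.12283964579787755
((503.7376708984375, 289.6488952636719), (22.264638900756836, 21.212793350219727), 14.53036880493164)
```

View pics/fin.png

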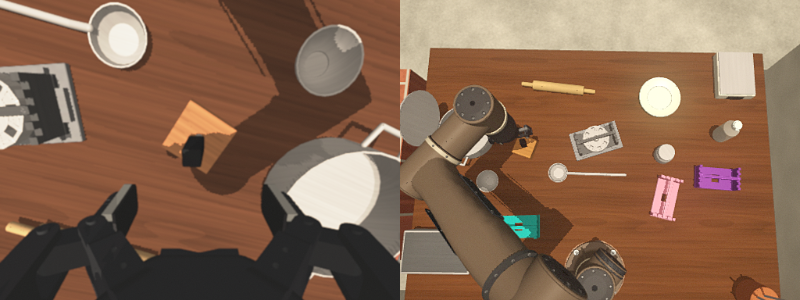

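View pics/fin2.png

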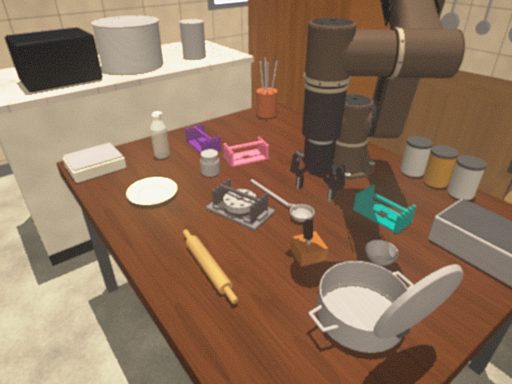

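The bar is in its stand with a slight lean. I'll check that it is still, confirm the surroundings are unmoved, and then hand in.

Run:
```python
from h import *
from cell import monitor,vision,env
for i in range(2):
    c=vision.capture("wrist");W=cloud(c)
    m=(abs(W[...,0]-.5)<.05)&(abs(W[...,1]-.295)<.05)&(W[...,2]>.1185)&(W[...,2]<.126);X=W[m]
    n=np.linalg.svd(X-X.mean(0),full_matrices=False)[2][2];print(X.mean(0).round(4),"tilt",np.arccos(abs(n[2])).round(3))
a=dict(np.load("scene0.npz"))["img"].astype(int);b=vision.capture("scene")["img"].astype(int)
d=np.abs(a-b).max(-1)>60
for n,(x0,y0,x1,y1) in dict(plate=(125,175,180,208),bottle=(148,110,170,162),belan=(180,228,240,305),dabba=(198,148,222,178),kadchi=(250,178,292,206),rest=(205,180,275,226)).items(): print(n,d[y0:y1,x0:x1].mean().round(4))
print(monitor.read_state()["time"]); env.job_done()
```

```text
[0.5028 0.29   0.1207] tilt 0.067
[0.5028 0.2899 0.1207] tilt 0.076
plate 0.0
bottle 0.0
belan 0.0
dabba 0.0139
kadchi 0.0068
rest 0.0217
18.7167
the job is handed in; nothing more can be done
```

I tightened the nut to snug, put the pin bar back in its stand, let go, and handed the job in at about 18.7 s. No verdict is reported.

- **Tightening:** The first sweep turned the nut about 100°. I lifted the bar out and carried on from another hole for about 76°. By then the push had climbed from about 2 N to 7.2 N when held, with a peak reading of about 8 N. The nut's top face came down from 59.3 to 54.1 mm.
- **Bar in the stand:** It sits at full depth and is not moving, but leans about 0.07 to 0.09 rad within the hole's play (limit 0.2 rad). The gripper is open and clear of it.
- **Surroundings:** Compared with the start, the scene picture shows no change at the plate, bottle and rolling pin, and only minor differences at the jar, ladle and rest. I did not compare the casserole and small bowl numerically; they look unmoved in the last pictures.
- **Not measured:** I had no direct reading of the nut's force on the rest. I judged it from the push only.

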